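# Put the stereo microscope's auxiliary lenses away in their numbered case

### The arm

A 6-joint arm with a two-finger parallel gripper is mounted at the origin on the work surface. World frame = base frame: x ahead of the robot, y to its left, z up, the work surface at z = 0. Lengths are in m, angles in rad, forces in N, time in s.
With the tool pointing down it reaches from about 0.275 to 0.85 m from the base axis. Payload 19 kg.
Tool frame: the origin (TCP) lies on the centre line of the jaws, within the pads' length; the fingertips stand 14 mm ahead of it and the grasp point (between the pads) lies 5 mm behind it (tip_extent is the distance from the TCP to the fingertips, in m); z points along the fingers, y is the direction in which the jaws open and shut (so a half turn about z gives the same grasp; the last joint's range is limited). The gripper opens to 85 mm and grips with 20 to 120 N. Pads are 22 mm wide; open, the fingers measure 114 mm over their backs; the gripper's body (76 mm by 85 mm) begins 54 mm behind the grasp point. The pads swing forward as they close: fully open they stand 13 mm farther back than shut.
Start: joints at [1.135, 0.15, 1.437, -0, 1.554, -0.134], TCP at [0.171, 0.549, 0.245] pointing down, gripper open.
Joint ranges: [-2.8, 2.8], [-0.68, 2.1], [0.12, 2.68], [-1.39, 4.53], [0.16, 2.79], [-2.81, 2.81]. Speed limits (rad/s): [1.89, 1.89, 2.22, 3.01, 3.01, 3.01].

### API

Orientations are given as [roll, pitch, yaw] about the fixed x, y, z axes, in that order (R = Rz(yaw) Ry(pitch) Rx(roll)).
In Python, from cell import * gives the robot as it stands.
- The arm moves only by the tool play_rows, never from a script. Its argument "commands" is a list that holds one entry, the list of rows, each a list of 5 numbers: the finger opening in cm, from 0 to 8.54, then the shift along the tool's x, y, z in cm, then the turn about the tool's z in degrees. In form: [[[grip, tx, ty, tz, spin], ...]]. A call has 1 to 20 rows; each row is the pose to reach, as a shift and turn from the pose commanded when the call began, along the tool's axes at that moment; what a row does not reach only later rows make up. A row lasts 1/12 s, in which the tool goes at most 41.7 mm and 7.16 degrees, less where a joint would pass 70% of its speed; a pose out of reach is approached as far as the arm can. A call with a gripper value outside its range is refused whole. The fingers move at their own pace and stop on an object; "grip_force" is the grip in N (left out, the last holds). Time passes only in rows, so rows that repeat a pose let the fingers close. It gives the time, the measured TCP pose, the force and the opening at its end, in the units of the state.
- sense(): the state, without advancing time (a new reading comes with each control period).
- camera(name): name is "scene" or "top" or "wrist"; returns a dict with "color" (420x560x3 uint8, red, green, blue), "z_map" (420x560 float32, m along the optical axis (not along the pixel's ray), 0 where there is no reading), "mtx" (3x3 intrinsics, pixels), "view" (4x4, takes a point from world to camera coordinates). Camera axes: x right, y down, z forward; pixel columns grow to the right and rows downward; lengths in m; the calibration is good to about 2 mm. A picture is of the moment at which its call begins.
- close_job(): hands the job in, once; it reports no verdict.
The state is a dict: "time_s": time; "joint_pos": joint angles; "qvel": joint speeds; "joint_efforts": joint torques, N m; "position": TCP position; "tool_rot": TCP orientation; "force": force on the tool from outside, world axes, zero at the start; "wrist_torque": the same for the moment, N m; "grip_width": finger opening in m.
Only numpy, scipy, OpenCV 4.12 (cv2) and the standard library are available. Lean on these libraries where they do the work, as an engineer would, in place of code of your own. Each camera call takes 0.05 s, during which the arm holds its last target. There are 200 camera calls.

### The job

Put the microscope's auxiliary lenses away: swing the case's hasp up off its catch, stand the lid open, and set every lens that is out on the bench down into its own numbered pocket, glass upwards and seated on the pocket floor, strictly in number order from the lowest number up (red is 1, yellow 2, green 3, blue 4, white 5; the pocket of a lens that is not there stays empty). Let each lens go in its pocket before the next one follows. Then shut the lid fully, swing the hasp back down over the catch until it lies home, and leave the other things on the bench as they are.

Things in the scene. Friction and masses are not known exactly. Their poses are not given: they have to be found in the camera images.
- case: Fixed grey lens case, 164 mm deep (its x, front to back), 300 mm wide (its y, left seen from the front), walls 6 mm thick, 56 mm high; lid top at 70.5 mm. Origin: centre of its underside; the front (hasp) faces the robot. Inside, a rigid black tray, top 24.5 mm above the bench, holds five pockets in a row along y at x = 0; from a pocket's centre it is 76 mm to the front and back walls
- pocket1 (a point): Centre of the floor of pocket 1: square pocket 51 x 51 mm, 14 mm deep, floor 10.5 mm above the bench, marked on its front side by 1 white dot and a red bar. Pitch 56 mm, 5 mm between pockets, so hold a lens by its front and back (fingers closing along case x) here. Pocket 1 is at the left end (case +y)
- pocket2 (a point): Centre of the floor of pocket 2: square pocket 51 x 51 mm, 14 mm deep, floor 10.5 mm above the bench, marked on its front side by 2 white dots and a yellow bar. Pitch 56 mm, 5 mm between pockets, so hold a lens by its front and back (fingers closing along case x) here. Pocket 1 is at the left end (case +y)
- pocket3 (a point): Centre of the floor of pocket 3: square pocket 51 x 51 mm, 14 mm deep, floor 10.5 mm above the bench, marked on its front side by 3 white dots and a green bar. Pitch 56 mm, 5 mm between pockets, so hold a lens by its front and back (fingers closing along case x) here. Pocket 1 is at the left end (case +y)
- pocket4 (a point): Centre of the floor of pocket 4: square pocket 51 x 51 mm, 14 mm deep, floor 10.5 mm above the bench, marked on its front side by 4 white dots and a blue bar. Pitch 56 mm, 5 mm between pockets, so hold a lens by its front and back (fingers closing along case x) here. Pocket 1 is at the left end (case +y)
- pocket5 (a point): Centre of the floor of pocket 5: square pocket 51 x 51 mm, 14 mm deep, floor 10.5 mm above the bench, marked on its front side by 5 white dots and a white bar. Pitch 56 mm, 5 mm between pockets, so hold a lens by its front and back (fingers closing along case x) here. Pocket 1 is at the left end (case +y)
- catch (a point): Outer end of the steel stud (10 mm wide, 8 mm high) that sticks 11.5 mm out of the middle of the case's front, 39.5 mm above the bench; the shut hasp's window encloses it and its crossbar sits under the stud, which holds the lid shut
- lid (a joint): Angle of the grey-framed clear lid (rad): 0 shut, 1.57 upright, 1.8 open to its stop. Hinged along case y at the back; a stiff friction hinge, it stays at any angle, 3 N at a lip moves it. 164 x 300 x 14 mm, 0.28 kg. It cannot be lifted with the hasp over the catch, nor shut with the hasp hanging down
- lid_hinge (a point): Middle of the lid's hinge line, at the back of the case, 56.5 mm above the bench. Axes: as the lid's, equal to the case's when shut
- lid_lip_left (a point): On the left (case +y) of two black pull lips on the lid's front edge, 100 mm from the middle; 26 mm wide (y), 8 mm thick, sticking 28 mm out. Point: mid width and thickness, 18 mm out; with the lid shut 63.5 mm above the bench, 182 mm in front of and 7 mm above the hinge line. Pinched by its sides (fingers closing along case y) it turns between the pads as the lid swings
- lid_lip_right (a point): The same on the right (case -y) pull lip
- hasp (a joint): Angle of the steel hasp to the lid (rad): 0 hanging down home over the catch, 1.57 sticking straight out in front, 2.0 its upper stop. Hinged along y on the lid's front edge, moves with the lid, stays where left by light friction (0.025 N m)
- hasp_hinge (a point): Middle of the hasp's hinge line, 5 mm in front of the lid's front edge, 63.5 mm above the bench with the lid shut. Axes: as the hasp's, equal to the case's when lid and hasp are at 0
- hasp_tab (a point): On the hasp's turned-out finger tab. Hasp: plate 28 mm wide (y), 3 mm thick, 40 mm long, with a 16 mm wide window; at its foot the tab, 28 mm wide, 4 mm thick, turns 20 mm out from the case. Point: mid width, at hasp 0 it is 14.5 mm in front of and 38.5 mm below the hinge line (25 mm above the bench). Pinched by its sides (fingers closing along case y) it turns between the pads as the hasp swings
- lens1: Auxiliary lens 1: upright black round lens cell, 44 mm in diameter, 34 mm high, chamfered foot, about 90 g, with a red ring on top around the glass and a red band round its side. Origin: centre of its underside; z axis up out of the glass. May be absent. Belongs in pocket 1
- lens2: Auxiliary lens 2: upright black round lens cell, 44 mm in diameter, 34 mm high, chamfered foot, about 90 g, with a yellow ring on top around the glass and a yellow band round its side. Origin: centre of its underside; z axis up out of the glass. May be absent. Belongs in pocket 2
- lens3: Auxiliary lens 3: upright black round lens cell, 44 mm in diameter, 34 mm high, chamfered foot, about 90 g, with a green ring on top around the glass and a green band round its side. Origin: centre of its underside; z axis up out of the glass. May be absent. Belongs in pocket 3
- lens4: Auxiliary lens 4: upright black round lens cell, 44 mm in diameter, 34 mm high, chamfered foot, about 90 g, with a blue ring on top around the glass and a blue band round its side. Origin: centre of its underside; z axis up out of the glass. May be absent. Belongs in pocket 4
- lens5: Auxiliary lens 5: upright black round lens cell, 44 mm in diameter, 34 mm high, chamfered foot, about 90 g, with a white ring on top around the glass and a white band round its side. Origin: centre of its underside; z axis up out of the glass. May be absent. Belongs in pocket 5
- screwdriver: Bystander: small orange-handled screwdriver lying on the bench, 150 mm long; origin under its middle
- cleaner: Bystander: white bottle of lens cleaner, 54 mm in diameter, 130 mm high; origin at the centre of its underside
- parts_tin: Bystander: flat aluminium parts tin, 62 mm in diameter, 23 mm high; origin at the centre of its underside
- tape: Bystander: blue tape dispenser, 150 x 58 x 82 mm; origin under its middle

How it is judged:
By the outcome, as a careful person would: the job done as asked, in the order asked, and still so for the second after the job is handed in, with the robot touching nothing.
Of lens1, lens2, lens3, lens4, lens5 only 3 to 5 are there at a start; the rules pass over those that are not, and their reading is None.
At some moment in a run one of lens1, lens2, lens3, lens4, lens5 may be knocked a few centimetres aside while the robot is not near it.
Once in a run the grip may slacken for a moment while it holds something.
It also fails if it takes over 210 s, if anything falls off the work surface, if the arm or the gripper's body presses on something with over 40 N, if the wrist force passes 120 N, or if a joint passes its speed limit or range.

## Working session

There is one attempt and no reset: what is moved stays moved. The work goes in short steps, Python scripts to look and compute and a tool call to move; the robot and the scene stay as the last step left them, time stands still between calls to the robot, and variables do not carry over. Pictures are saved under pics/ and viewed, about 12 in all and at most 16, crops included, and the job is handed in when it is done.

Besides the shell and the picture viewer there is one more tool, called after "Request:" as name(argument=value, ...) on one line, values as JSON. play_rows: Moves the arm, as the interface text tells. Its arguments: {"type":"object","properties":{"commands":{"type":"array","items":{"type":"array","items":{"type":"array","items":{"type":"number"}}}},"grip_force":{"type":"number"}},"required":["commands"]}

```bash
ls; mkdir -p pics; python3 - <<'E'
from cell import *
import cv2,numpy as np
s=sense();print(s)
for n in("top","scene"):
    c=camera(n);np.savez(n+".npz",**c);cv2.imwrite(f"pics/{n}0.png",c["color"][:,:,::-1]);print(n,c["mtx"],c["view"])
E
```

```text
pics
{'time_s': 0.0, 'joint_pos': array([ 1.13504211e+00,  1.50971063e-01,  1.43803126e+00,  3.19548814e-05,
        1.55379415e+00, -1.33980121e-01]), 'qvel': array([-0.00180822, -0.00104354, -0.00055102,  0.0009863 , -0.00076009,
        0.00150534]), 'joint_efforts': array([-1.40103370e-03, -7.13060975e+01, -5.70847678e+01, -2.72433163e-04,
        9.11561394e-03,  7.39141160e-05]), 'position': array([0.17079925, 0.54880693, 0.24468385]), 'tool_rot': array([-3.14040390e+00, -1.92468367e-04,  2.83981788e+00]), 'force': array([ 0.23415044,  0.61643727, -0.3367678 ]), 'wrist_torque': array([ 0.01158247, -0.01888512, -0.00441388]), 'grip_width': 0.08547841401551645}
top [[397.30759251   0.         280.61591093]
 [  0.         397.30759251 205.47838141]
 [  0.           0.           1.        ]] [[-0.02556541 -0.99963691  0.00851177  0.07249174]
 [-0.99223467  0.0243375  -0.12197559  0.55863613]
 [ 0.12172415 -0.01156403 -0.9924966   1.06550672]
 [ 0.          0.          0.          1.        ]]
scene [[466.90155612   0.         278.84610967]
 [  0.         466.90155612 215.0139366 ]
 [  0.           0.           1.        ]] [[ 0.87745761  0.47947709 -0.01303319 -0.51030915]
 [ 0.39150636 -0.7316377  -0.55805829 -0.11843066]
 [-0.27711173  0.48456991 -0.82969939  1.43596987]
 [ 0.          0.          0.          1.        ]]
```

View pics/top0.png

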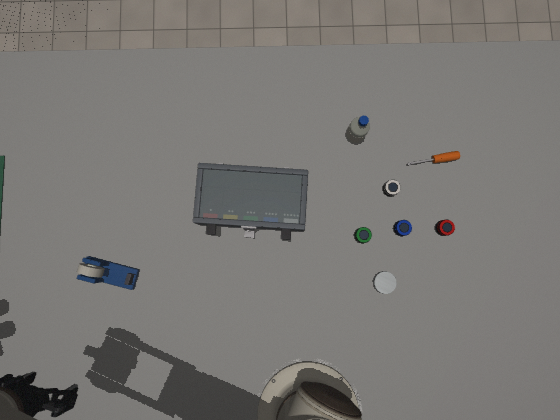

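View pics/scene0.png

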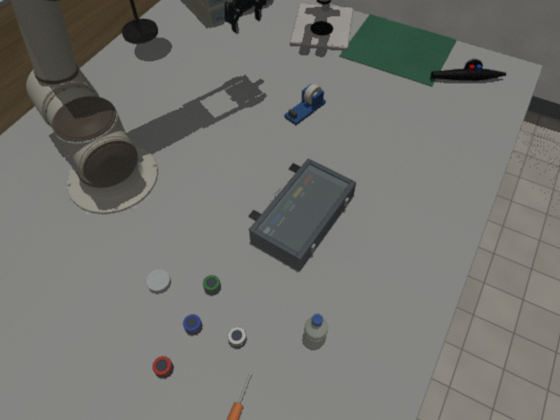

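Top view: case around (251,197) with hasp at (249,233). Lenses are red (446,228), blue (403,228), white (392,188) and green (363,235). There is no yellow lens. The tin is at (385,282).

```bash
cat > h.py <<'E'
import numpy as np,cv2
from scipy.spatial.transform import Rotation as R
def cloud(c):
    z=c["z_map"].astype(float);K=c["mtx"];v,u=np.mgrid[:z.shape[0],:z.shape[1]]
    P=np.stack([(u-K[0,2])/K[0,0]*z,(v-K[1,2])/K[1,1]*z,z,np.ones_like(z)],-1)
    W=P@np.linalg.inv(c["view"]).T
    W[z<=0]=np.nan
    return W[...,:3]
HUE={"lens1":"red","lens3":"green","lens4":"blue","lens5":"white"}
def lenses(c,box=None):
    """centres of coloured ring clusters at z~0.034 (world)"""
    W=cloud(c);hsv=cv2.cvtColor(c["color"],cv2.COLOR_RGB2HSV).astype(int);H,S,V=hsv[...,0],hsv[...,1],hsv[...,2]
    zz=(W[...,2]>.015)&(W[...,2]<.055)
    m={"1":((H<8)|(H>172))&(S>130)&(V>70),"3":(H>45)&(H<80)&(S>100)&(V>50),"4":(H>105)&(H<130)&(S>110)&(V>50),"5":(S<40)&(V>150)}
    out={}
    for k,mm in m.items():
        n,l,st,ce=cv2.connectedComponentsWithStats((cv2.morphologyEx((mm&zz).astype(np.uint8),cv2.MORPH_CLOSE,np.ones((5,5)))))
        for i in range(1,n):
            if st[i,4]<30: continue
            p=W[(l==i)&zz]; p=p[p[:,2]>np.nanmedian(p[:,2])-.004]
            (a,b),r=cv2.minEnclosingCircle(p[:,:2].astype(np.float32))
            out.setdefault(k,[]).append((np.round(np.nanmean(p,0),4).tolist(),round(a,4),round(b,4),round(r,4),int(st[i,4])))
    return out
E
python3 - <<'E'
from h import *
for n in("top","scene"):
    c=dict(np.load(n+".npz"));W=cloud(c)
    print(n);[print(k,v) for k,v in lenses(c).items()]
    m=(W[...,2]>.05)&(W[...,2]<.085)&(abs(W[...,0]-.5)<.25)&(abs(W[...,1]-.08)<.3)
    k,l,st,ce=cv2.connectedComponentsWithStats(m.astype(np.uint8));i=1+np.argmax(st[1:,4]);P=W[l==i]
    print(len(P),np.percentile(P[:,2],[2,10,30,50,70,90,98]))
    T=P[P[:,2]>.0655]
    print("lidtop rect",len(T),cv2.minAreaRect((T[:,:2]*1000).astype(np.float32)))
    print("all",cv2.minAreaRect((P[:,:2]*1000).astype(np.float32)))
    b=W[(W[...,2]<.01)&(W[...,2]>-.02)&(abs(W[...,0]-.5)<.3)];print("bench z",np.median(b[:,2]))
E
```

```text
top
1 [([0.4896, -0.3974, 0.0347], 0.4896, -0.3976, 0.0209, 107)]
3 [([0.4749, -0.166, 0.0342], 0.4747, -0.1671, 0.0213, 118)]
4 [([0.4919, -0.2779, 0.0349], 0.4921, -0.2787, 0.022, 135), ([0.3823, 0.5092, 0.0169], 0.382, 0.5057, 0.0496, 536)]
5 [([0.6054, -0.255, 0.0342], 0.6057, -0.2547, 0.0207, 79), ([0.4826, 0.1473, 0.0282], 0.4813, 0.1486, 0.0133, 38), ([0.343, -0.2217, 0.0234], 0.3432, -0.2217, 0.0293, 364), ([0.0775, 0.0717, 0.016], 0.077, 0.0762, 0.0449, 176)]
7009 [0.06102049 0.06280665 0.06455902 0.06599114 0.06778326 0.07087559
 0.07302815]
lidtop rect 3949 ((571.0084228515625, 140.5514373779297), (300.30462646484375, 192.2644805908203), 84.85186004638672)
all ((573.6226806640625, 140.36978149414062), (300.247314453125, 197.89532470703125), 84.9637451171875)
bench z -7.496993465450075e-05
scene
1 [([0.4919, -0.3997, 0.0341], 0.4908, -0.3998, 0.0211, 147)]
3 [([0.477, -0.1691, 0.0339], 0.4752, -0.1688, 0.0205, 82)]
4 [([0.3878, 0.5084, 0.0173], 0.3854, 0.504, 0.0516, 228), ([0.4938, -0.2812, 0.0337], 0.4931, -0.2799, 0.021, 132)]
5 [([0.1533, 1.007, 0.018], 0.1474, 1.0045, 0.0656, 146), ([0.2886, 1.1022, 0.0174], 0.2891, 1.0984, 0.0273, 52), ([0.3362, 0.9356, 0.0176], 0.3427, 0.9544, 0.0712, 232), ([0.1915, 0.8652, 0.018], 0.1941, 0.8751, 0.0408, 75), ([0.6057, -0.2545, 0.0333], 0.6056, -0.2547, 0.0204, 98)]
5839 [0.05455395 0.06122382 0.06333078 0.06491251 0.06675479 0.06990155
 0.07213079]
lidtop rect 2517 ((572.8347778320312, 136.95993041992188), (303.2146301269531, 191.91163635253906), 84.5873031616211)
all ((574.537109375, 137.07273864746094), (303.6261901855469, 199.4403076171875), 84.76738739013672)
bench z -0.0008525832439307823
```

```bash
cat >> h.py <<'E'
def go(p,yaw_deg,s=None):
    """shift (cm, tool axes now) and spin (deg) to bring TCP to world p with yaw"""
    if s is None:
        from cell import sense; s=sense()
    M=R.from_euler('xyz',s["tool_rot"]); d=M.inv().apply(np.array(p)-s["position"])*100
    y=np.degrees(s["tool_rot"][2]); sp=-((yaw_deg-y+180)%360-180)
    return np.round(np.r_[d,sp],2).tolist()
CASE=dict(c=np.array([.586,.1375]),g=np.radians(-5.2))
def cw(x,y):
    g=CASE["g"];return CASE["c"]+np.array([[np.cos(g),-np.sin(g)],[np.sin(g),np.cos(g)]])@[x,y]
E
python3 -c "
from h import *
print(go([*cw(-.1015-.03,0),.2],174.8))"
```

```text
[-39.01, -29.68, 4.5, -12.1]
```

Request:
play_rows(commands=[[[8.5,-39,-29.7,4.5,-12.1],[8.5,-39,-29.7,4.5,-12.1],[8.5,-39,-29.7,4.5,-12.1],[8.5,-39,-29.7,4.5,-12.1],[8.5,-39,-29.7,4.5,-12.1],[8.5,-39,-29.7,4.5,-12.1],[8.5,-39,-29.7,4.5,-12.1],[8.5,-39,-29.7,4.5,-12.1],[8.5,-39,-29.7,4.5,-12.1],[8.5,-39,-29.7,4.5,-12.1],[8.5,-39,-29.7,4.5,-12.1],[8.5,-39,-29.7,4.5,-12.1],[8.5,-39,-29.7,4.5,-12.1],[8.5,-39,-29.7,4.5,-12.1],[8.5,-39,-29.7,4.5,-12.1],[8.5,-39,-29.7,4.5,-12.1],[8.5,-39,-29.7,4.5,-12.1],[8.5,-39,-29.7,4.5,-12.1]]], grip_force=40)

```text
time_s: 1.6
position: [0.4546, 0.1503, 0.2004]
tool_rot: [-3.142, 0.0, 3.053]
force: [0.8, 0.1, -0.3]
grip_width: 0.0853
```

```bash
python3 - <<'E'
from cell import *
from h import *
c=camera("wrist");np.savez("w1.npz",**c);cv2.imwrite("pics/w1.png",c["color"][:,:,::-1])
s=sense();print(s["time_s"],s["position"],s["tool_rot"],np.linalg.inv(c["view"])[:3])
E
```

```text
1.65 [0.45466538 0.15020574 0.20045437] [-3.14157492e+00  2.68962271e-04  3.05242550e+00] [[ 8.86304179e-02  9.42718462e-01  3.21599986e-01  3.71250074e-01]
 [ 9.96064096e-01 -8.35649706e-02 -2.95501770e-02  1.57295788e-01]
 [-9.83004006e-04  3.22953244e-01 -9.46414410e-01  3.29253667e-01]]
```

View pics/w1.png

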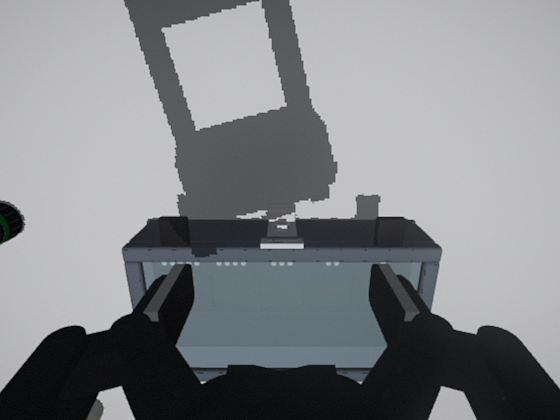

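Wrist view: the hasp is central at about (281,235). The lips are at (173,230) and (390,230), with the case front between them. Next I'll measure these from the depth.

```bash
python3 - <<'E'
from h import *
c=dict(np.load("w1.npz"));W=cloud(c)
g=CASE["g"];Q=W.copy();d=W[...,:2]-CASE["c"]
Q[...,0]=d[...,0]*np.cos(g)+d[...,1]*np.sin(g);Q[...,1]=-d[...,0]*np.sin(g)+d[...,1]*np.cos(g)
for r in range(196,262,5):
    print(r,[tuple((Q[r,u]*1000).round(0).astype(int)) if np.isfinite(Q[r,u,0]) else None for u in (135,173,225,262,281,300,330,390,430)])
def ext(m,n):
    p=Q[m]*1000;print(n,len(p),np.percentile(p,[1,50,99],axis=0).round(1).tolist())
z=Q[...,2]
f=(z>.055)&(z<.068)&(Q[...,0]<-.088)
ext(f&(abs(Q[...,1]-.1)<.04),"L");ext(f&(abs(Q[...,1]+.1)<.04),"R")
ext((z>.018)&(z<.032)&(abs(Q[...,1])<.03)&(Q[...,0]<-.088),"tab")
top=(z>.066)&(z<.076)&(abs(Q[...,1])<.16); ext(top,"top")
# yaw from lid front edge
m=top&(Q[...,0]<-.07);us=np.unique(np.where(m)[1]);e=[]
for u in us:
    col=Q[:,u][m[:,u]]; e.append(col[np.argmin(col[:,0])])
e=np.array(e);print("edge",np.polyfit(e[:,1],e[:,0],1),len(e))
E
```

```text
196 [(np.int64(-111), np.int64(-162), np.int64(0)), (np.int64(-111), np.int64(-120), np.int64(-1)), (np.int64(-111), np.int64(-62), np.int64(0)), (np.int64(-111), np.int64(-21), np.int64(0)), (np.int64(-112), np.int64(0), np.int64(1)), (np.int64(-112), np.int64(21), np.int64(0)), (np.int64(-112), np.int64(55), np.int64(-1)), (np.int64(-112), np.int64(121), np.int64(0)), (np.int64(-112), np.int64(165), np.int64(1))]
201 [(np.int64(-106), np.int64(-163), np.int64(1)), (np.int64(-106), np.int64(-120), np.int64(2)), (np.int64(-106), np.int64(-62), np.int64(2)), (np.int64(-106), np.int64(-21), np.int64(0)), (np.int64(-106), np.int64(0), np.int64(0)), (np.int64(-106), np.int64(21), np.int64(0)), (np.int64(-106), np.int64(55), np.int64(1)), (np.int64(-106), np.int64(122), np.int64(-1)), (np.int64(-106), np.int64(167), np.int64(0))]
206 [(np.int64(-100), np.int64(-164), np.int64(1)), (np.int64(-100), np.int64(-121), np.int64(0)), (np.int64(-100), np.int64(-63), np.int64(1)), (np.int64(-100), np.int64(-21), np.int64(1)), (np.int64(-110), np.int64(0), np.int64(29)), (np.int64(-100), np.int64(2
[... 4312 characters left out ...]
 (np.int64(-70), np.int64(-101), np.int64(72)), (np.int64(-70), np.int64(-52), np.int64(71)), (np.int64(-70), np.int64(-18), np.int64(71)), (np.int64(-69), np.int64(0), np.int64(70)), (np.int64(-69), np.int64(18), np.int64(69)), (np.int64(-70), np.int64(46), np.int64(71)), (np.int64(-70), np.int64(103), np.int64(70)), (np.int64(-71), np.int64(139), np.int64(72))]
L 530 [[-111.9, 87.9, 62.1], [-101.9, 99.7, 67.2], [-88.3, 113.3, 68.0]]
R 448 [[-111.6, -111.1, 61.9], [-101.9, -96.4, 67.3], [-88.8, -85.7, 68.0]]
tab 526 [[-111.7, -12.4, 26.1], [-101.8, 1.2, 28.1], [-91.8, 14.7, 31.6]]
top 12170 [[-110.0, -145.5, 66.0], [-71.9, -1.6, 69.5], [71.7, 147.9, 72.1]]
edge [-0.00045417 -0.08950562] 321
```

```bash
sed -i 's/\[.586,.1375\]/[.5846,.1388]/' h.py; python3 -c "
from h import *
print(go([*cw(-.1035,0),.030],174.8))"
```

```text
[-2.69, 0.04, 17.05, 0.09]
```

Request:
play_rows(commands=[[[5,-2.7,0,0,0],[5,-2.7,0,3,0],[5,-2.7,0,6,0],[5,-2.7,0,9,0],[5,-2.7,0,12,0],[5,-2.7,0,14,0],[5,-2.7,0,15.5,0],[5,-2.7,0,16.5,0],[5,-2.7,0,17,0],[5,-2.7,0,17,0],[2,-2.7,0,17,0],[2,-2.7,0,17,0],[2,-2.7,0,17,0],[2,-2.7,0,17,0],[2,-2.7,0,17,0],[2,-2.7,0,17,0]]], grip_force=30)

```text
time_s: 2.98
position: [0.4826, 0.1478, 0.0314]
tool_rot: [3.14, 0.002, 3.051]
force: [0.6, 7.5, -0.1]
grip_width: 0.0267
```

Request:
play_rows(commands=[[[2,0.52,0,-0.24,0],[2,1.0,0,-0.55,0],[2,1.44,0,-0.92,0],[2,1.81,0,-1.35,0],[2,2.13,0,-1.83,0],[2,2.38,0,-2.35,0],[2,2.55,0,-2.9,0],[2,2.64,0,-3.46,0],[2,2.66,0,-4.04,0],[2,2.59,0,-4.61,0],[2,2.45,0,-5.16,0],[2,2.22,0,-5.69,0],[2,1.93,0,-6.18,0],[2,1.76,0,-6.41,0],[2,1.76,0,-6.41,0]]])

```text
time_s: 4.23
position: [0.4639, 0.1495, 0.0954]
tool_rot: [3.14, -0.001, 3.051]
force: [-6.7, 9.2, 1.8]
grip_width: 0.0264
```

Request:
play_rows(commands=[[[5,0,0,0,0],[5,0,0,0,0],[5,0,0,0,0],[5,0,0,-3,0],[5,0,0,-6,0],[5,0,0,-9,0],[5,2,0,-12,0],[5,3,0,-12,0]]])

```text
time_s: 4.9
position: [0.4352, 0.1516, 0.22]
tool_rot: [3.14, 0.007, 3.051]
force: [0.2, 0.9, 0.8]
grip_width: 0.0502
```

```bash
python3 - <<'E'
from cell import *
from h import *
c=camera("wrist");cv2.imwrite("pics/w2.png",c["color"][:,:,::-1])
W=cloud(c);g=CASE["g"];Q=W.copy();d=W[...,:2]-CASE["c"]
Q[...,0]=d[...,0]*np.cos(g)+d[...,1]*np.sin(g);Q[...,1]=-d[...,0]*np.sin(g)+d[...,1]*np.cos(g)
m=(abs(Q[...,1])<.012)&(Q[...,0]<-.085)&(Q[...,0]>-.15)&(Q[...,2]>.02)
print(np.percentile(Q[m]*1000,[1,25,50,75,99],axis=0).round(0))
for n,sg in(("L",1),("R",-1)):
    m=(abs(Q[...,1]-sg*.1)<.04)&(Q[...,0]<-.088)&(Q[...,2]>.055)&(Q[...,2]<.075);print(n,np.percentile(Q[m]*1000,[1,50,99],axis=0).round(1).tolist())
print(go([*cw(-.100,-.1),.070],174.8),go([*cw(-.100,.1),.07],174.8),sense()["position"])
E
```

```text
[[-124.  -12.   80.]
 [-112.   -7.   86.]
 [-102.    0.   93.]
 [ -91.    8.   97.]
 [ -85.   12.  102.]]Traceback (most recent call last):
  File "<stdin>", line 9, in <module>
    return _quantile_unchecked(
        a, q, axis, out, overwrite_input, method, keepdims, weights)
    return _ureduce(a,
                    func=_quantile_ureduce_func,
    ...<5 lines>...
                    overwrite_input=overwrite_input,
                    method=method)
    r = func(a, **kwargs)
    result = _quantile(arr,
                       quantiles=q,
    ...<2 lines>...
                       out=out,
                       weights=wgt)
    slices_having_nans = np.isnan(arr[-1, ...])
                                  ~~~^^^^^^^^^
IndexError: index -1 is out of bounds for axis 0 with size 0
```

View pics/w2.png

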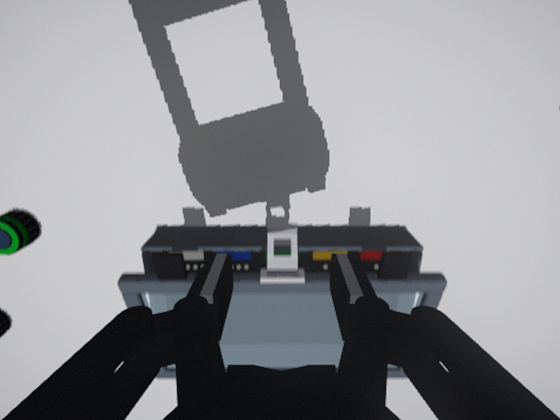

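The hasp is up at (282,250). The lid has come along a little: its front edge is raised and the pocket bars show underneath. I'll measure the lips now.

```bash
cat >> h.py <<'E'
def case(W):
    g=CASE["g"];Q=W.copy();d=W[...,:2]-CASE["c"]
    Q[...,0]=d[...,0]*np.cos(g)+d[...,1]*np.sin(g);Q[...,1]=-d[...,0]*np.sin(g)+d[...,1]*np.cos(g);return Q
E
python3 - <<'E'
from cell import *
from h import *
c=camera("wrist");Q=case(cloud(c))
for n,sg in(("L",1),("R",-1)):
    m=(abs(Q[...,1]-sg*.1)<.012)&(Q[...,0]<-.04)&(Q[...,2]>.06)&(Q[...,2]<.15);p=Q[m]*1000
    for a in range(-120,-55,6):
        q=p[abs(p[:,0]-a)<3]
        if len(q):print(n,a,len(q),np.median(q,0).round(1))
print(sense()["position"])
E
```

```text
L -102 228 [-102.4   99.7  110.9]
L -96 153 [-96.2  99.8 111.3]
L -90 136 [-89.9  99.9 109.9]
L -84 135 [-84.   99.8 108.5]
L -78 131 [-77.9  98.6 106.9]
L -72 183 [-72.5 100.6 107.9]
L -66 125 [-66.  100.1 107.2]
L -60 50 [-61.6 100.4 105.7]
R -102 231 [-102.3  -99.8  111.1]
R -96 147 [ -96.  -100.3  111.5]
R -90 141 [ -89.9 -100.   110.2]
R -84 132 [ -83.8 -100.   108.6]
R -78 132 [-78.  -99.1 107.2]
R -72 183 [ -72.9 -100.1  108.2]
R -66 119 [ -66.  -100.1  107.3]
R -60 50 [ -62.  -101.4  106.1]
[0.43398729 0.15149745 0.21577309]
```

```bash
python3 - <<'E'
from h import *
print(go([*cw(-.095,-.1),.109],174.8))
a=np.radians(2.2+np.linspace(13,97,20))
r=[[2,round(-17.57+18.21*np.cos(x),2)*1,0,round(4.77-18.21*np.sin(x),2),0] for x in a];print(r)
E
```

```text
[-5.58, -9.91, 10.69, 0.03]
[[2, np.float64(0.0), 0, np.float64(-0.0), 0], [2, np.float64(-0.42), 0, np.float64(-1.34), 0], [2, np.float64(-0.94), 0, np.float64(-2.65), 0], [2, np.float64(-1.56), 0, np.float64(-3.91), 0], [2, np.float64(-2.28), 0, np.float64(-5.12), 0], [2, np.float64(-3.09), 0, np.float64(-6.27), 0], [2, np.float64(-3.98), 0, np.float64(-7.35), 0], [2, np.float64(-4.95), 0, np.float64(-8.36), 0], [2, np.float64(-6.0), 0, np.float64(-9.3), 0], [2, np.float64(-7.12), 0, np.float64(-10.14), 0], [2, np.float64(-8.3), 0, np.float64(-10.91), 0], [2, np.float64(-9.54), 0, np.float64(-11.57), 0], [2, np.float64(-10.82), 0, np.float64(-12.14), 0], [2, np.float64(-12.15), 0, np.float64(-12.61), 0], [2, np.float64(-13.5), 0, np.float64(-12.98), 0], [2, np.float64(-14.88), 0, np.float64(-13.24), 0], [2, np.float64(-16.28), 0, np.float64(-13.39), 0], [2, np.float64(-17.68), 0, np.float64(-13.44), 0], [2, np.float64(-19.09), 0, np.float64(-13.38), 0], [2, np.float64(-20.48), 0, np.float64(-13.21), 0]]
```

Request:
play_rows(commands=[[[5,-2.8,-5,0,0],[5,-5.6,-9.9,0,0],[5,-5.6,-9.9,0,0],[5,-5.6,-9.9,3,0],[5,-5.6,-9.9,6,0],[5,-5.6,-9.9,8.5,0],[5,-5.6,-9.9,10,0],[5,-5.6,-9.9,10.7,0],[5,-5.6,-9.9,10.7,0],[2,-5.6,-9.9,10.7,0],[2,-5.6,-9.9,10.7,0],[2,-5.6,-9.9,10.7,0],[2,-5.6,-9.9,10.7,0],[2,-5.6,-9.9,10.7,0],[2,-5.6,-9.9,10.7,0]]])

```text
time_s: 6.25
position: [0.4817, 0.0479, 0.1079]
tool_rot: [3.141, 0.001, 3.051]
force: [3.1, 3.9, 0.3]
grip_width: 0.0253
```

Request:
play_rows(commands=[[[2,-0.42,0,-1.34,0],[2,-0.94,0,-2.65,0],[2,-1.56,0,-3.91,0],[2,-2.28,0,-5.12,0],[2,-3.09,0,-6.27,0],[2,-3.98,0,-7.35,0],[2,-4.95,0,-8.36,0],[2,-6.0,0,-9.3,0],[2,-7.12,0,-10.14,0],[2,-8.3,0,-10.91,0],[2,-9.54,0,-11.57,0],[2,-10.82,0,-12.14,0],[2,-12.15,0,-12.61,0],[2,-13.5,0,-12.98,0],[2,-14.88,0,-13.24,0],[2,-16.28,0,-13.39,0],[2,-17.68,0,-13.44,0],[2,-19.09,0,-13.38,0],[2,-20.48,0,-13.21,0],[2,-20.48,0,-13.21,0]]])

```text
time_s: 7.92
position: [0.6872, 0.0293, 0.2401]
tool_rot: [3.141, 0.002, 3.051]
force: [1.7, 3.5, 7.2]
grip_width: 0.0252
```

```bash
python3 - <<'E'
from h import *
print(go([.490,-.37,.2],84.8))
E
```

```text
[16.04, -41.55, 3.96, 90.01]
```

Request:
play_rows(commands=[[[5,0,0,0,0],[5,0,0,0,0],[5,0,0,0,0],[5,0,0,-3,0],[5,0,0,-7,0],[5,4,0,-8,0],[8.5,16,-41.5,-6,90],[8.5,16,-41.5,-5,90],[8.5,16,-41.5,-4,90],[8.5,16,-41.5,-2,90],[8.5,16,-41.5,0,90],[8.5,16,-41.5,2,90],[8.5,16,-41.5,4,90],[8.5,16,-41.5,4,90],[8.5,16,-41.5,4,90],[8.5,16,-41.5,4,90],[8.5,16,-41.5,4,90],[8.5,16,-41.5,4,90],[8.5,16,-41.5,4,90],[8.5,16,-41.5,4,90]]])

```text
time_s: 9.58
position: [0.4876, -0.3702, 0.1993]
tool_rot: [-3.141, -0.0, 1.475]
force: [0.4, 0.1, 0.6]
grip_width: 0.0849
```

```bash
cat >> h.py <<'E'
def look(name):
    from cell import camera,sense
    c=camera("wrist");cv2.imwrite(f"pics/{name}.png",c["color"][:,:,::-1])
    t=camera("top");cv2.imwrite(f"pics/{name}_t.png",t["color"][:,:,::-1])
    s=sense();print(s["time_s"],s["position"],np.degrees(s["tool_rot"][2]).round(1))
    for n,x in(("w",c),("t",t)):
        for k,v in lenses(x).items():
            v=[a for a in v if a[3]<.027 and a[3]>.015 and abs(a[0][2]-.034)<.02]; print(n,k,v)
    return c,t
E
python3 - <<'E'
from h import *
c,t=look("r1")
Q=case(cloud(t));m=(Q[...,2]>.12)&(abs(Q[...,0]-.1)<.15)&(abs(Q[...,1])<.16);print(np.percentile(Q[m]*1000,[2,50,98],axis=0).round(0))
E
```

```text
9.6833 [ 0.48823621 -0.36956472  0.19974597] 85.0
w 1 [([0.4892, -0.3976, 0.0349], 0.4888, -0.3981, 0.0208, 656)]
w 4 [([0.4911, -0.2794, 0.0347], 0.4909, -0.2797, 0.0214, 1191)]
w 5 [([0.6043, -0.2551, 0.0346], 0.6049, -0.2557, 0.0219, 1244)]
t 1 [([0.5391, 0.257, 0.0252], 0.5388, 0.2552, 0.0201, 67), ([0.4903, -0.3969, 0.0347], 0.4892, -0.3977, 0.0203, 89)]
t 3 [([0.5288, 0.1431, 0.0254], 0.5272, 0.1444, 0.0202, 66), ([0.475, -0.1665, 0.0348], 0.4745, -0.1671, 0.0213, 123)]
t 4 [([0.5239, 0.0895, 0.0254], 0.5244, 0.0888, 0.0203, 68), ([0.4913, -0.2775, 0.0344], 0.4921, -0.2775, 0.0224, 141)]
t 5 [([0.6069, -0.2552, 0.0351], 0.6059, -0.2546, 0.0211, 92), ([0.5251, 0.0324, 0.0249], 0.5255, 0.0319, 0.0213, 120)]
[[  75. -143.  123.]
 [  95.   -3.  204.]
 [ 106.  144.  261.]]
```

View pics/r1_t.png

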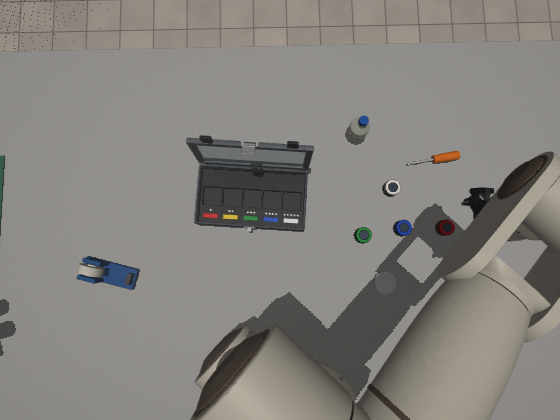

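The lid stands open. Pockets are marked left to right in red, yellow, green, blue, white at (210–291,216). Lenses 1, 3, 4 and 5 are out and there is no lens 2.

```bash
python3 - <<'E'
from h import *
print(go([.489,-.398,.029],84.8))
for y in(.112,0,-.056,-.112): print(y,cw(0,y),cw(-.06,y))
d=np.array([[.5391,.257],[.5288,.1431],[.5239,.0895],[.5251,.0324]])[:,:]
Q=case(np.c_[d,d[:,0]]);print(Q.round(4))
E
```

```text
[-2.82, 0.32, 17.08, 0.18]
0.112 [0.59475085 0.25033905] [0.53499779 0.25577701]
0 [0.5846 0.1388] [0.52484694 0.14423795]
-0.056 [0.57952458 0.08303047] [0.51977151 0.08846843]
-0.112 [0.57444915 0.02726095] [0.51469609 0.0326989 ]
[[-0.056   0.1136  0.5391]
 [-0.056  -0.0008  0.5288]
 [-0.056  -0.0546  0.5239]
 [-0.0496 -0.1114  0.5251]]
```

Request:
play_rows(commands=[[[8.5,-2.8,0.3,3,0],[8.5,-2.8,0.3,7,0],[8.5,-2.8,0.3,11,0],[8.5,-2.8,0.3,14,0],[8.5,-2.8,0.3,16,0],[8.5,-2.8,0.3,17.1,0],[8.5,-2.8,0.3,17.1,0],[3.5,-2.8,0.3,17.1,0],[3.5,-2.8,0.3,17.1,0],[3.5,-2.8,0.3,17.1,0],[3.5,-2.8,0.3,17.1,0],[3.5,-2.8,0.3,17.1,0],[3.5,-2.8,0.3,17.1,0],[3.5,-2.8,0.3,17.1,0],[3.5,-2.8,0.3,17.1,0]]], grip_force=50)

```text
time_s: 10.93
position: [0.4894, -0.3983, 0.0305]
tool_rot: [3.14, 0.002, 1.481]
force: [-1.1, 2.6, 10.0]
grip_width: 0.0423
```

Request:
play_rows(commands=[[[3.5,0,0,-1.5,0],[3.5,0,0,-4,0],[3.5,0,0,-8,0],[3.5,0,0,-12,0]]])

```text
time_s: 11.27
position: [0.4884, -0.3974, 0.1501]
tool_rot: [-3.141, -0.001, 1.48]
force: [0.3, -1.1, -0.5]
grip_width: 0.0421
```

```bash
python3 - <<'E'
from h import *
print(go([*cw(0,.112),.16],84.8), cw(0,.112))
E
```

```text
[65.47, 4.74, -0.96, 0.02] [0.59475085 0.25033905]
```

Request:
play_rows(commands=[[[3.5,65.5,4.7,-2,0],[3.5,65.5,4.7,-2,0],[3.5,65.5,4.7,-2,0],[3.5,65.5,4.7,-2,0],[3.5,65.5,4.7,-2,0],[3.5,65.5,4.7,-2,0],[3.5,65.5,4.7,-2,0],[3.5,65.5,4.7,-2,0],[3.5,65.5,4.7,-2,0],[3.5,65.5,4.7,-2,0],[3.5,65.5,4.7,-2,0],[3.5,65.5,4.7,-2,0],[3.5,65.5,4.7,-2,0],[3.5,65.5,4.7,-2,0],[3.5,65.5,4.7,-2,0],[3.5,65.5,4.7,-2,0],[3.5,65.5,4.7,-2,0],[3.5,65.5,4.7,-1,0],[3.5,65.5,4.7,-1,0]]])

```text
time_s: 12.85
position: [0.5943, 0.2498, 0.1568]
tool_rot: [-3.14, 0.001, 1.481]
force: [-0.4, -0.1, -2.1]
grip_width: 0.0419
```

```bash
python3 - <<'E'
from h import *
c,t=look("p1");np.savez("p1.npz",**c)
from cell import sense
print(sense()["grip_width"],go([*cw(0,.112),.0415],84.8))
E
```

```text
12.95 [0.59465645 0.2490404  0.1580784 ] 84.8
w 1 [([0.5386, 0.2553, 0.0257], 0.5383, 0.2547, 0.0211, 638)]
w 4 [([0.5266, 0.086, 0.026], 0.528, 0.0859, 0.0215, 189)]
w 5 [([0.5393, 0.0865, 0.0254], 0.537, 0.0859, 0.0167, 141)]
t 1 []
t 3 [([0.5294, 0.1438, 0.0254], 0.5268, 0.1441, 0.0199, 61), ([0.4752, -0.1665, 0.0344], 0.4746, -0.1667, 0.0213, 122)]
t 4 [([0.5239, 0.0892, 0.0253], 0.5242, 0.0888, 0.0204, 68), ([0.492, -0.2778, 0.0346], 0.4919, -0.2786, 0.0218, 137)]
t 5 [([0.6066, -0.2554, 0.0346], 0.6059, -0.2548, 0.0208, 82), ([0.5252, 0.0322, 0.0254], 0.5258, 0.0318, 0.0213, 119), ([0.0994, -0.0409, 0.0166], 0.1018, -0.046, 0.0185, 70)]
0.042336204422196246 [0.14, 0.01, 11.66, -0.05]
```

View pics/p1.png

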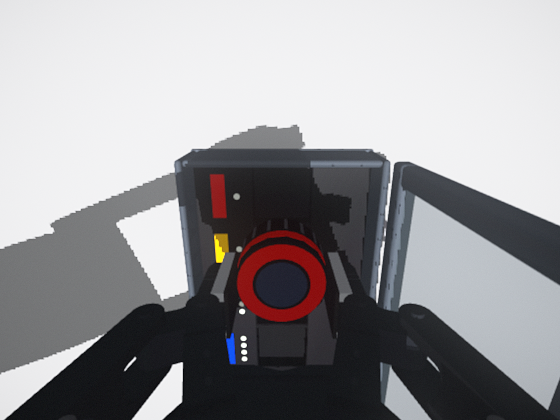

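Held lens 1 sits squarely between the pads at (281,284), and pocket 1 shows behind it at (275,195). I'll measure both from depth.

```bash
cat >> h.py <<'E'
def held(c,s,k):
    """held lens ring centre minus TCP, in case axes (mm)"""
    Q=case(cloud(c));hsv=cv2.cvtColor(c["color"],cv2.COLOR_RGB2HSV).astype(int);H,S,V=hsv[...,0],hsv[...,1],hsv[...,2]
    m={"1":((H<8)|(H>172))&(S>130)&(V>70),"3":(H>45)&(H<80)&(S>100)&(V>50),"4":(H>105)&(H<130)&(S>110)&(V>50),"5":(S<40)&(V>150)}[k]
    T=case(np.array([[s["position"]]]))[0,0]
    m=m&(abs(Q[...,2]-T[2])<.02)&(np.hypot(Q[...,0]-T[0],Q[...,1]-T[1])<.04);p=Q[m]
    p=p[p[:,2]>np.median(p[:,2])-.003]
    (a,b),r=cv2.minEnclosingCircle((p[:,:2]*1000).astype(np.float32))
    A=np.c_[p[:,:2],np.ones(len(p))];f=np.linalg.lstsq(A,p[:,2],rcond=None)[0]
    print("held",len(p),"off x,y",np.round([a-T[0]*1000,b-T[1]*1000],1),"r",round(r,1),"ztop-tcp",round((np.median(p[:,2])-T[2])*1000,1),"tilt",np.degrees(f[:2]).round(1))
def pockets(c):
    Q=case(cloud(c))
    for i in range(5):
        y0=.112-.056*i
        m=(Q[...,2]<.017)&(Q[...,2]>.004)&(abs(Q[...,0])<.04)&(abs(Q[...,1]-y0)<.0275)
        if m.sum()>80: print("pocket",i+1,m.sum(),(np.percentile(Q[m],[1,50,99],axis=0)*1000).round(1).tolist())
E
python3 - <<'E'
from h import *
from cell import sense
c=dict(np.load("p1.npz"));held(c,sense(),"1");pockets(c)
E
```

```text
held 3238 off x,y [-0.8  0.4] r 21.6 ztop-tcp 2.9 tilt [-0.2 -0. ]
pocket 1 2910 [[-25.4, 85.5, 9.4], [-0.2, 109.8, 11.0], [25.4, 133.3, 15.5]]
pocket 4 1560 [[-25.2, -83.3, 9.8], [0.2, -64.9, 11.3], [25.7, -42.6, 16.6]]
```

Request:
play_rows(commands=[[[3.5,0.1,0,3,0],[3.5,0.1,0,6,0],[3.5,0.1,0,8.5,0],[3.5,0.1,0,9.5,0],[3.5,0.1,0,10.3,0],[3.5,0.1,0,11,0],[3.5,0.1,0,11.4,0],[3.5,0.1,0,11.7,0],[3.5,0.1,0,11.7,0],[3.5,0.1,0,11.7,0],[3.5,0.1,0,11.7,0]]])

```text
time_s: 13.87
position: [0.5953, 0.2513, 0.0422]
tool_rot: [3.141, -0.0, 1.48]
force: [0.1, 0.5, -0.9]
grip_width: 0.0418
```

Request:
play_rows(commands=[[[6,0,0,0,0],[6,0,0,0,0],[6,0,0,0,0],[6,0,0,0,0],[6,0,0,-2,0],[6,0,0,-6,0],[6,0,0,-10,0],[6,0,0,-14,0],[8.5,-6,-3,-16,0],[8.5,-6,-3,-16,0]]])

```text
time_s: 14.7
position: [0.5597, 0.1936, 0.2044]
tool_rot: [3.138, -0.001, 1.482]
force: [-0.9, -0.9, -0.3]
grip_width: 0.0816
```

```bash
python3 - <<'E'
from h import *
from cell import *
c=camera("wrist");cv2.imwrite("pics/p1b.png",c["color"][:,:,::-1]);print(lenses(c).get("1"),cw(0,.112))
t=camera("top");print({k:[a for a in v if .015<a[3]<.027] for k,v in lenses(t).items()})
print(go([.475,-.14,.2],84.8))
E
```

```text
[([0.5951, 0.2522, 0.0452], 0.5944, 0.2504, 0.0217, 1437), ([0.5363, 0.2521, 0.0255], 0.5363, 0.2515, 0.0237, 719)] [0.59475085 0.25033905]
{'1': [], '3': [([0.4754, -0.1665, 0.0347], 0.4744, -0.1667, 0.0214, 121)], '4': [([0.5235, 0.0874, 0.0257], 0.5241, 0.0874, 0.019, 56), ([0.4919, -0.2778, 0.0348], 0.4915, -0.2785, 0.0214, 135)], '5': [([0.6062, -0.2548, 0.0352], 0.6058, -0.2546, 0.0211, 83), ([0.525, 0.0318, 0.0252], 0.5257, 0.0318, 0.0213, 112)]}
[-33.83, -5.3, 0.38, -0.08]
```

Request:
play_rows(commands=[[[8.5,-33.8,-5.3,0.4,0],[8.5,-33.8,-5.3,0.4,0],[8.5,-33.8,-5.3,0.4,0],[8.5,-33.8,-5.3,0.4,0],[8.5,-33.8,-5.3,0.4,0],[8.5,-33.8,-5.3,0.4,0],[8.5,-33.8,-5.3,0.4,0],[8.5,-33.8,-5.3,0.4,0],[8.5,-33.8,-5.3,0.4,0],[8.5,-33.8,-5.3,0.4,0],[8.5,-33.8,-5.3,0.4,0]]])

```text
time_s: 15.72
position: [0.4764, -0.1378, 0.1974]
tool_rot: [-3.141, -0.0, 1.479]
force: [-0.8, -0.2, 0.5]
grip_width: 0.0855
```

```bash
python3 - <<'E'
from h import *
from cell import *
c=camera("wrist");l=lenses(c);print(l.get("3"));a=[x for x in l["3"] if .015<x[3]<.027][0]
print(sense()["position"],go([a[1],a[2],.029],84.8))
E
```

```text
[([0.4743, -0.167, 0.0349], 0.4741, -0.1673, 0.0204, 548)]
[ 0.47657776 -0.13709115  0.1974169 ] [-3.04, 0.03, 16.84, -0.0]
```

Request:
play_rows(commands=[[[8.5,-2.8,0,3,0],[8.5,-2.8,0,7,0],[8.5,-2.8,0,11,0],[8.5,-2.8,0,14,0],[8.5,-2.8,0,16,0],[8.5,-2.8,0,17,0],[8.5,-2.8,0,17,0],[8.5,-2.8,0,17,0]]])

```text
time_s: 16.43
position: [0.4744, -0.1649, 0.0282]
tool_rot: [3.141, 0.0, 1.481]
force: [0.5, 0.5, 0.3]
grip_width: 0.0853
```

Request:
play_rows(commands=[[[3.5,0,0,0,0],[3.5,0,0,0,0],[3.5,0,0,0,0],[3.5,0,0,0,0],[3.5,0,0,0,0],[3.5,0,0,0,0],[3.5,0,0,0,0],[3.5,0,0,0,0],[3.5,0,0,-1.5,0],[3.5,0,0,-4,0],[3.5,0,0,-8,0],[3.5,0,0,-12,0],[3.5,0,0,-12,0],[3.5,0,0,-12,0]]])

```text
time_s: 17.6
position: [0.4746, -0.166, 0.1501]
tool_rot: [3.137, 0.002, 1.48]
force: [-0.6, 0.6, -1.6]
grip_width: 0.0424
```

```bash
python3 - <<'E'
from h import *
from cell import *
c=camera("wrist");s=sense();print(s["grip_width"],s["position"]);held(c,s,"3")
print(go([*cw(0,0),.16],84.8), cw(0,0))
E
```

```text
0.04246961235151638 [ 0.47389451 -0.16563701  0.14819437]
held 2950 off x,y [ 0.6 -2.2] r 21.2 ztop-tcp 7.8 tilt [ 0.2 -0.1]
[31.32, 8.27, -1.19, 0.0] [0.5846 0.1388]
```

Request:
play_rows(commands=[[[3.5,31.5,8.2,-1.2,0],[3.5,31.5,8.2,-1.2,0],[3.5,31.5,8.2,-1.2,0],[3.5,31.5,8.2,-1.2,0],[3.5,31.5,8.2,-1.2,0],[3.5,31.5,8.2,-1.2,0],[3.5,31.5,8.2,-1.2,0],[3.5,31.5,8.2,-1.2,0],[3.5,31.5,8.2,-1.2,0],[3.5,31.5,8.2,-1.2,0],[3.5,31.5,8.2,-1.2,0],[3.5,31.5,8.2,-1.2,0],[3.5,31.5,8.2,-1.2,0]]])

```text
time_s: 18.73
position: [0.5837, 0.1397, 0.1592]
tool_rot: [-3.141, 0.0, 1.479]
force: [0.5, -0.8, -1.4]
grip_width: 0.0426
```

```bash
python3 - <<'E'
from h import *
from cell import *
c=camera("wrist");s=sense();print(s["grip_width"],s["position"]);held(c,s,"3");pockets(c)
print(go([*cw(-.0006,.0022),.040],84.8), cw(0,0))
E
```

```text
0.04209887984635533 [0.58379186 0.13976    0.15937708]
held 3200 off x,y [-0.6 -2.1] r 21.5 ztop-tcp 5.7 tilt [ 0.  -0.1]
pocket 1 1301 [[-25.6, 86.4, 9.2], [-2.3, 96.6, 10.9], [25.5, 136.8, 16.3]]
pocket 2 3629 [[-25.4, 29.6, 9.3], [0.3, 55.6, 10.9], [25.4, 80.0, 15.8]]
pocket 3 2886 [[-25.3, -26.6, 9.3], [0.3, -2.4, 11.0], [25.5, 21.4, 16.4]]
[0.13, 0.03, 11.94, -0.07] [0.5846 0.1388]
```

Request:
play_rows(commands=[[[3.5,0.1,0.05,3,0],[3.5,0.1,0.05,6,0],[3.5,0.1,0.05,8.5,0],[3.5,0.1,0.05,9.7,0],[3.5,0.1,0.05,10.5,0],[3.5,0.1,0.05,11.2,0],[3.5,0.1,0.05,11.7,0],[3.5,0.1,0.05,12,0],[3.5,0.1,0.05,12,0],[3.5,0.1,0.05,12,0]]])

```text
time_s: 19.62
position: [0.5849, 0.1418, 0.0402]
tool_rot: [3.141, -0.0, 1.48]
force: [-0.1, -0.3, -1.0]
grip_width: 0.0423
```

Request:
play_rows(commands=[[[3.5,0,0,0.1,0],[3.5,0,0,0.1,0],[6,0,0,0.1,0],[6,0,0,0.1,0],[6,0,0,0.1,0],[6,0,0,0.1,0],[6,0,0,-2,0],[6,0,0,-6,0],[6,0,0,-10,0],[6,0,0,-14,0],[8.5,-6,-3,-16,0],[8.5,-6,-3,-16,0],[8.5,-6,-3,-16,0]]])

```text
time_s: 20.7
position: [0.5481, 0.0819, 0.202]
tool_rot: [3.139, 0.001, 1.479]
force: [-0.7, -0.2, -0.7]
grip_width: 0.0851
```

```bash
python3 - <<'E'
from h import *
from cell import *
c=camera("wrist");print(lenses(c).get("3"),lenses(c).get("1"),cw(0,0))
t=camera("top");print({k:[a for a in v if .015<a[3]<.027] for k,v in lenses(t).items()})
print(go([.4915,-.25,.2],84.8),sense()["position"])
E
```

```text
[([0.5845, 0.1408, 0.0452], 0.5844, 0.1406, 0.0217, 1186), ([0.5287, 0.1442, 0.0257], 0.5286, 0.1438, 0.0207, 589)] [([0.5373, 0.2394, 0.0256], 0.537, 0.2394, 0.0076, 198), ([0.5926, 0.2319, 0.0441], 0.5932, 0.2344, 0.0141, 294)] [0.5846 0.1388]
{'1': [([0.5938, 0.2554, 0.0448], 0.5951, 0.2528, 0.0209, 97), ([0.5391, 0.2565, 0.0258], 0.5407, 0.2548, 0.0202, 66)], '3': [([0.5292, 0.1476, 0.0259], 0.527, 0.1457, 0.0184, 46)], '4': [([0.492, -0.2778, 0.0345], 0.4917, -0.2783, 0.0216, 136)], '5': [([0.6061, -0.2556, 0.0342], 0.6069, -0.2547, 0.0209, 79), ([0.0887, -0.068, 0.0158], 0.0942, -0.0721, 0.0185, 70)]}
[-33.81, -2.68, -0.0, -0.07] [0.54920894 0.08418338 0.20009128]
```

Request:
play_rows(commands=[[[8.5,-33.8,-2.7,0,0],[8.5,-33.8,-2.7,0,0],[8.5,-33.8,-2.7,0,0],[8.5,-33.8,-2.7,0,0],[8.5,-33.8,-2.7,0,0],[8.5,-33.8,-2.7,0,0],[8.5,-33.8,-2.7,0,0],[8.5,-33.8,-2.7,0,0],[8.5,-33.8,-2.7,0,0],[8.5,-33.8,-2.7,0,0],[8.5,-33.8,-2.7,0,0],[8.5,-33.8,-2.7,0,0],[8.5,-33.8,-2.7,0,0]]])

```text
time_s: 21.88
position: [0.4923, -0.2481, 0.1994]
tool_rot: [-3.141, -0.0, 1.482]
force: [0.0, -0.5, 0.6]
grip_width: 0.0848
```

```bash
python3 - <<'E'
from h import *
from cell import *
c=camera("wrist");l=lenses(c);print(l.get("4"));a=[x for x in l["4"] if .015<x[3]<.027][0]
print(sense()["position"],go([a[1],a[2],.029],84.8))
E
```

```text
[([0.4914, -0.2775, 0.0347], 0.4912, -0.2791, 0.0215, 907)]
[ 0.49225915 -0.24820324  0.19947312] [-3.09, 0.17, 17.05, 0.11]
```

Request:
play_rows(commands=[[[8.5,-3,0.1,3,0],[8.5,-3,0.1,7,0],[8.5,-3,0.1,11,0],[8.5,-3,0.1,14,0],[8.5,-3,0.1,16,0],[8.5,-3,0.1,17,0],[8.5,-3,0.1,17,0],[8.5,-3,0.1,17,0]]])

```text
time_s: 22.6
position: [0.4906, -0.2793, 0.0304]
tool_rot: [3.141, 0.0, 1.481]
force: [1.0, -0.3, 0.4]
grip_width: 0.0851
```

Request:
play_rows(commands=[[[3.5,0,0,0,0],[3.5,0,0,0,0],[3.5,0,0,0,0],[3.5,0,0,0,0],[3.5,0,0,0,0],[3.5,0,0,0,0],[3.5,0,0,0,0],[3.5,0,0,0,0],[3.5,0,0,-1.5,0],[3.5,0,0,-4,0],[3.5,0,0,-8,0],[3.5,0,0,-12,0],[3.5,0,0,-12,0],[3.5,0,0,-12,0]]])

```text
time_s: 23.77
position: [0.4908, -0.2801, 0.1522]
tool_rot: [3.137, 0.003, 1.48]
force: [-0.3, 0.6, -2.3]
grip_width: 0.0417
```

```bash
python3 - <<'E'
from h import *
from cell import *
c=camera("wrist");s=sense();print(s["grip_width"],s["position"]);held(c,s,"4")
print(go([*cw(0,-.056),.16],84.8), cw(0,-.056))
E
```

```text
0.042129968226933524 [ 0.49013171 -0.27953643  0.15009666]
held 3152 off x,y [0.5 0.4] r 21.6 ztop-tcp 5.8 tilt [ 0.2 -0.3]
[36.92, 5.62, -1.01, 0.01] [0.57952458 0.08303047]
```

Request:
play_rows(commands=[[[3.5,36.9,5.6,-1,0],[3.5,36.9,5.6,-1,0],[3.5,36.9,5.6,-1,0],[3.5,36.9,5.6,-1,0],[3.5,36.9,5.6,-1,0],[3.5,36.9,5.6,-1,0],[3.5,36.9,5.6,-1,0],[3.5,36.9,5.6,-1,0],[3.5,36.9,5.6,-1,0],[3.5,36.9,5.6,-1,0],[3.5,36.9,5.6,-1,0],[3.5,36.9,5.6,-1,0],[3.5,36.9,5.6,-1,0],[3.5,36.9,5.6,-1,0]]])

```text
time_s: 24.98
position: [0.579, 0.0818, 0.1591]
tool_rot: [-3.141, 0.0, 1.479]
force: [0.9, -0.0, -0.9]
grip_width: 0.0422
```

```bash
python3 - <<'E'
from h import *
from cell import *
c=camera("wrist");s=sense();print(s["grip_width"],s["position"]);held(c,s,"4");pockets(c)
print(go([*cw(0,-.056),.040],84.8))
E
```

```text
0.042166328717736706 [0.57906522 0.08181947 0.15928496]
held 3493 off x,y [-0.1  0.3] r 21.8 ztop-tcp 3.6 tilt [-0.  0.]
pocket 1 617 [[-25.5, 88.9, 8.7], [-0.0, 91.9, 10.7], [25.4, 96.0, 16.4]]
pocket 2 4504 [[-25.5, 30.7, 9.0], [-0.0, 57.3, 10.8], [25.4, 80.7, 15.7]]
pocket 3 1050 [[-25.5, -26.5, 9.2], [-1.7, 11.3, 10.9], [25.5, 24.3, 16.4]]
pocket 4 2879 [[-25.4, -82.6, 9.4], [-0.1, -58.5, 11.0], [25.5, -34.9, 16.1]]
[0.13, 0.04, 11.93, -0.08]
```

Request:
play_rows(commands=[[[3.5,0.1,0,3,0],[3.5,0.1,0,6,0],[3.5,0.1,0,8.5,0],[3.5,0.1,0,9.7,0],[3.5,0.1,0,10.5,0],[3.5,0.1,0,11.2,0],[3.5,0.1,0,11.6,0],[3.5,0.1,0,11.9,0],[3.5,0.1,0,11.9,0],[3.5,0.1,0,11.9,0]]])

```text
time_s: 25.87
position: [0.5799, 0.084, 0.0415]
tool_rot: [3.14, -0.0, 1.48]
force: [0.5, 0.5, 0.9]
grip_width: 0.0419
```

Request:
play_rows(commands=[[[6,0,0,0,0],[6,0,0,0,0],[6,0,0,0,0],[6,0,0,0,0],[6,0,0,-2,0],[6,0,0,-6,0],[6,0,0,-10,0],[6,0,0,-14,0],[8.5,-6,-1,-16,0],[8.5,-6,-1,-16,0],[8.5,-6,-1,-16,0]]])

```text
time_s: 26.78
position: [0.5638, 0.0222, 0.2029]
tool_rot: [3.138, 0.001, 1.478]
force: [0.2, 0.1, 0.6]
grip_width: 0.085
```

```bash
python3 - <<'E'
from h import *
from cell import *
c=camera("wrist");print(lenses(c).get("4"),lenses(c).get("3"),cw(0,-.056))
t=camera("top");print({k:[a for a in v if .015<a[3]<.027] for k,v in lenses(t).items()})
print(go([.606,-.226,.2],84.8),sense()["position"])
E
```

```text
[([0.5794, 0.0843, 0.0452], 0.5795, 0.0846, 0.0215, 1252), ([0.5235, 0.0886, 0.0257], 0.5233, 0.0882, 0.0211, 624)] [([0.5844, 0.1396, 0.0451], 0.5843, 0.1394, 0.0219, 1477), ([0.5286, 0.1442, 0.0257], 0.5286, 0.1438, 0.021, 725)] [0.57952458 0.08303047]
{'1': [([0.5948, 0.2514, 0.0446], 0.5949, 0.2514, 0.0218, 123), ([0.539, 0.2565, 0.0253], 0.5393, 0.2552, 0.0202, 67)], '3': [([0.5853, 0.1456, 0.0449], 0.5852, 0.1415, 0.0208, 76)], '4': [], '5': [([0.6064, -0.2545, 0.0344], 0.6055, -0.2547, 0.0208, 80)]}
[-24.56, 6.5, 0.09, -0.07] [0.56389824 0.02456829 0.20086286]
```

Lens 4 is seated. Next is lens 5 (white).

Request:
play_rows(commands=[[[8.5,-24.6,6.5,0,0],[8.5,-24.6,6.5,0,0],[8.5,-24.6,6.5,0,0],[8.5,-24.6,6.5,0,0],[8.5,-24.6,6.5,0,0],[8.5,-24.6,6.5,0,0],[8.5,-24.6,6.5,0,0],[8.5,-24.6,6.5,0,0],[8.5,-24.6,6.5,0,0],[8.5,-24.6,6.5,0,0],[8.5,-24.6,6.5,0,0]]])

```text
time_s: 27.8
position: [0.6066, -0.2241, 0.2006]
tool_rot: [3.142, -0.0, 1.482]
force: [-0.6, -0.7, 0.1]
grip_width: 0.0848
```

```bash
python3 - <<'E'
from h import *
from cell import *
c=camera("wrist");l=lenses(c);print(l.get("5"));a=[x for x in l["5"] if .015<x[3]<.027][0]
print(sense()["position"],go([a[1],a[2],.029],84.8))
E
```

```text
[([0.3421, -0.225, 0.0234], 0.3425, -0.223, 0.031, 2263), ([0.6802, -0.3434, 0.0162], 0.6803, -0.3444, 0.0362, 211)]Traceback (most recent call last):
  File "<stdin>", line 3, in <module>
IndexError: list index out of range
```

```bash
python3 - <<'E'
from h import *
c,t=look("k5")
E
```

```text
27.95 [ 0.60651476 -0.22469987  0.20080355] 84.9
w 5 []
t 1 [([0.5951, 0.2523, 0.0447], 0.5953, 0.2521, 0.0217, 123), ([0.539, 0.2561, 0.0253], 0.5392, 0.2554, 0.0202, 67)]
t 3 [([0.5841, 0.1399, 0.0448], 0.5843, 0.1407, 0.0215, 115), ([0.5288, 0.1428, 0.0255], 0.5271, 0.1443, 0.02, 66)]
t 4 [([0.579, 0.0849, 0.0446], 0.5797, 0.085, 0.0217, 129), ([0.5242, 0.0894, 0.025], 0.5242, 0.0889, 0.0204, 69)]
t 5 [([0.5252, 0.0324, 0.0252], 0.5253, 0.032, 0.0212, 120)]
```

View pics/k5.png

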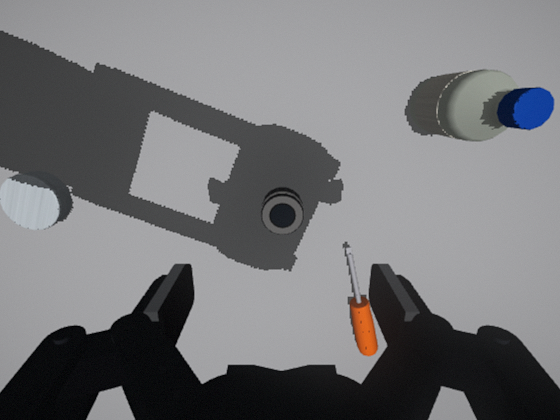

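Lens 5 is at (282,212), just darkened by the arm's shadow. I'll find it by height instead of colour.

```bash
python3 - <<'E'
from h import *
from cell import *
c=camera("wrist");W=cloud(c);m=(W[...,2]>.031)&(W[...,2]<.039)&(np.hypot(W[...,0]-.606,W[...,1]+.255)<.06)
p=W[m];p=p[np.hypot(*(p[:,:2]-np.median(p[:,:2],0)).T)<.03];a,r=cv2.minEnclosingCircle(p[:,:2].astype(np.float32));print(len(p),a,r,p.mean(0))
print(sense()["position"],go([a[0],a[1],.029],84.8))
E
```

```text
1356 (0.6046655178070068, -0.255747526884079) 0.0221516452729702 [ 0.60485515 -0.25452347  0.03490795]
[ 0.6065009  -0.22496267  0.20078277] [-3.08, 0.09, 17.18, 0.06]
```

Request:
play_rows(commands=[[[7,-3,0.1,3,0],[7,-3,0.1,7,0],[7,-3,0.1,11,0],[7,-3,0.1,14,0],[7,-3,0.1,16,0],[7,-3,0.1,17.1,0],[7,-3,0.1,17.1,0],[7,-3,0.1,17.1,0]]])

```text
time_s: 28.67
position: [0.605, -0.2558, 0.0303]
tool_rot: [3.141, 0.0, 1.48]
force: [0.7, 0.0, 1.5]
grip_width: 0.0698
```

Request:
play_rows(commands=[[[3.5,0,0,0,0],[3.5,0,0,0,0],[3.5,0,0,0,0],[3.5,0,0,0,0],[3.5,0,0,0,0],[3.5,0,0,0,0],[3.5,0,0,0,0],[3.5,0,0,0,0],[3.5,0,0,-1.5,0],[3.5,0,0,-4,0],[3.5,0,0,-8,0],[3.5,0,0,-12,0],[3.5,0,0,-12,0],[3.5,0,0,-12,0]]])

```text
time_s: 29.83
position: [0.6057, -0.2563, 0.1533]
tool_rot: [3.136, 0.003, 1.48]
force: [0.3, -0.6, -2.5]
grip_width: 0.0419
```

```bash
python3 - <<'E'
from h import *
from cell import *
c=camera("wrist");s=sense();print(s["grip_width"],s["position"]);held(c,s,"5")
print(go([*cw(0,-.112),.16],84.8), cw(0,-.112))
E
```

```text
0.04167055073553378 [ 0.60495624 -0.25588629  0.15094814]
held 40 off x,y [ -2.  -12.4] r 18.7 ztop-tcp 5.4 tilt [-6.6 23.4]
[27.92, -5.6, -0.95, 0.01] [0.57444915 0.02726095]
```

Request:
play_rows(commands=[[[3.5,27.9,-5.6,-1,0],[3.5,27.9,-5.6,-1,0],[3.5,27.9,-5.6,-1,0],[3.5,27.9,-5.6,-1,0],[3.5,27.9,-5.6,-1,0],[3.5,27.9,-5.6,-1,0],[3.5,27.9,-5.6,-1,0],[3.5,27.9,-5.6,-1,0],[3.5,27.9,-5.6,-1,0],[3.5,27.9,-5.6,-1,0],[3.5,27.9,-5.6,-1,0],[3.5,27.9,-5.6,-1,0]]])

```text
time_s: 30.88
position: [0.5741, 0.0261, 0.1591]
tool_rot: [-3.141, 0.0, 1.479]
force: [-0.2, 0.2, -1.4]
grip_width: 0.0423
```

```bash
sed -i 's/(S<40)&(V>150)}\[k\]/(S<70)\&(V>75)}[k]/' h.py; python3 - <<'E'
from h import *
from cell import *
c=camera("wrist");s=sense();print(s["grip_width"],s["position"]);held(c,s,"5");pockets(c);cv2.imwrite("pics/p5.png",c["color"][:,:,::-1])
print(go([*cw(0,-.112),.040],84.8))
E
```

```text
0.04200578769766197 [0.57415535 0.02619085 0.15911894]
held 3920 off x,y [-0.1  6. ] r 34.7 ztop-tcp 3.1 tilt [0.3 2.9]
pocket 2 741 [[-25.5, 33.1, 9.1], [0.2, 36.7, 10.7], [25.3, 40.2, 15.2]]
pocket 3 1349 [[-25.6, -26.0, 9.1], [-0.7, -16.5, 10.9], [25.5, 24.8, 16.6]]
pocket 4 1095 [[-25.5, -82.5, 9.3], [-2.4, -45.3, 11.0], [25.6, -31.5, 16.7]]
pocket 5 2845 [[-25.3, -138.5, 9.4], [0.2, -114.2, 10.9], [25.6, -90.7, 15.6]]
[0.11, 0.03, 11.91, -0.07]
```

View pics/p5.png

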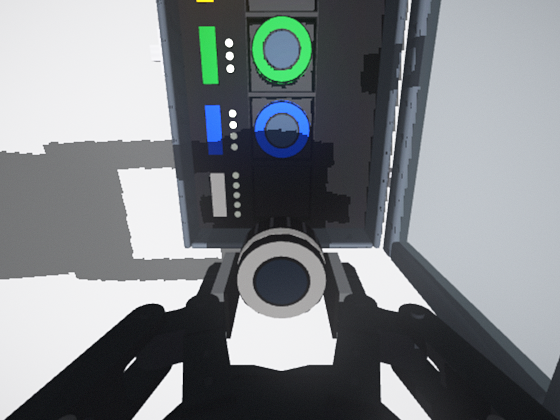

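Lens 5 is held centred at (281,281) over pocket 5. Lenses 3 and 4 sit in their pockets at (282,50) and (281,128).

Request:
play_rows(commands=[[[3.5,0,0,3,0],[3.5,0,0,6,0],[3.5,0,0,8.5,0],[3.5,0,0,9.7,0],[3.5,0,0,10.5,0],[3.5,0,0,11.2,0],[3.5,0,0,11.6,0],[3.5,0,0,11.9,0],[3.5,0,0,11.9,0],[3.5,0,0,11.9,0]]])

```text
time_s: 31.77
position: [0.5747, 0.027, 0.0422]
tool_rot: [3.14, 0.0, 1.48]
force: [-5.3, -0.5, 8.8]
grip_width: 0.042
```

Request:
play_rows(commands=[[[6,0,0,0,0],[6,0,0,0,0],[6,0,0,0,0],[6,0,0,0,0],[6,0,0,-2,0],[6,0,0,-6,0],[6,0,0,-10,0],[6,0,0,-14,0],[6,-6,0,-16,0],[6,-6,0,-16,0],[6,-6,0,-16,0]]])

```text
time_s: 32.68
position: [0.5691, -0.0357, 0.2028]
tool_rot: [3.138, 0.001, 1.478]
force: [0.3, -0.1, 0.4]
grip_width: 0.0602
```

```bash
python3 - <<'E'
from h import *
from cell import *
c=camera("wrist");l=lenses(c);print(l.get("5"),l.get("4"),cw(0,-.112));cv2.imwrite("pics/p5b.png",c["color"][:,:,::-1])
Q=case(cloud(c));m=(abs(Q[...,2]-.045)<.006)&(np.hypot(Q[...,0],Q[...,1]+.112)<.03);print((np.percentile(Q[m],[1,50,99],axis=0)*1000).round(1).tolist())
# lips of open lid from all views
for n in("top","scene"):
    Q=case(cloud(camera(n)))
    for sg in(1,-1,0):
        m=(abs(Q[...,1]-sg*.1)<.011)&(Q[...,0]>.06)&(Q[...,0]<.2)&(Q[...,2]>.2)
        if m.any():print(n,sg,m.sum(),(np.percentile(Q[m],[2,50,98],axis=0)*1000).round(0).tolist())
print(go([*cw(.06,-.1),.30],174.8),sense()["position"])
E
```

```text
[([0.5392, 0.0869, 0.0253], 0.5394, 0.0866, 0.0164, 216), ([0.5346, 0.0362, 0.0252], 0.5345, 0.0359, 0.016, 190), ([0.5761, 0.0352, 0.0452], 0.5743, 0.0282, 0.0211, 781), ([0.5187, 0.0362, 0.0256], 0.5186, 0.0356, 0.0178, 496), ([0.6277, -0.0161, 0.0544], 0.6259, -0.0159, 0.0178, 40)] [([0.5796, 0.0836, 0.0451], 0.5794, 0.0837, 0.022, 1537), ([0.5234, 0.0884, 0.0256], 0.5233, 0.0882, 0.0214, 755)] [0.57444915 0.02726095]
[[-20.0, -131.9, 43.1], [0.5, -111.4, 45.4], [20.2, -91.3, 47.2]]
top 1 97 [[93.0, 90.0, 209.0], [98.0, 100.0, 235.0], [106.0, 110.0, 250.0]]
top -1 36 [[93.0, -97.0, 213.0], [98.0, -93.0, 238.0], [106.0, -89.0, 249.0]]
top 0 129 [[70.0, -10.0, 224.0], [81.0, 0.0, 254.0], [106.0, 10.0, 266.0]]
scene 1 53 [[100.0, 89.0, 209.0], [107.0, 99.0, 235.0], [109.0, 110.0, 249.0]]
scene -1 70 [[75.0, -111.0, 207.0], [107.0, -102.0, 236.0], [109.0, -90.0, 407.0]]
scene 0 124 [[72.0, -10.0, 208.0], [95.0, 1.0, 232.0], [109.0, 10.0, 265.0]]
[7.2, 6.03, -9.98, -90.02] [ 0.56860632 -0.03244958  0.20024063]
```

All four lenses are seated (tops at about 45 mm) and pocket 2 is empty. Next I'll close the lid.

Request:
play_rows(commands=[[[5,0,0,-4,-7],[5,0,0,-8,-14],[5,0,0,-11,-21],[5,2,3,-11,-28],[5,4,6,-11,-35],[5,6,9,-11,-42],[5,7.2,11.2,-11,-49],[5,7.2,11.2,-11,-56],[5,7.2,11.2,-11,-63],[5,7.2,11.2,-11,-70],[5,7.2,11.2,-11,-77],[5,7.2,11.2,-11,-84],[5,7.2,11.2,-11,-90],[5,7.2,11.2,-11,-90],[5,7.2,11.2,-11,-90]]], grip_force=30)

```text
time_s: 34.08
position: [0.6867, 0.0299, 0.3098]
tool_rot: [3.142, -0.001, 3.048]
force: [0.3, -0.4, -0.4]
grip_width: 0.0495
```

```bash
python3 - <<'E'
from h import *
from cell import *
c=camera("wrist");Q=case(cloud(c));s=sense();print(s["position"],s["tool_rot"])
for sg in(-1,):
    m=(abs(Q[...,1]-sg*.1)<.04)&(Q[...,0]>.06)&(Q[...,0]<.16)&(Q[...,2]>.2)&(Q[...,2]<.262);p=Q[m]*1000
    for z in range(202,262,6):
        q=p[abs(p[:,2]-z)<3]
        if len(q): print(z,len(q),np.percentile(q,[3,50,97],axis=0).round(0).tolist())
cv2.imwrite("pics/l1.png",c["color"][:,:,::-1]);print(go([*cw(.111,-.1),.2401],174.8))
E
```

```text
[0.68674297 0.02970825 0.3099932 ] [-3.14155903e+00 -7.47467533e-04  3.04768471e+00]
202 22 [[92.0, -140.0, 201.0], [93.0, -137.0, 203.0], [94.0, -135.0, 204.0]]
208 141 [[93.0, -138.0, 206.0], [93.0, -96.0, 209.0], [93.0, -62.0, 211.0]]
214 305 [[93.0, -138.0, 211.0], [93.0, -101.0, 214.0], [94.0, -62.0, 217.0]]
220 1497 [[94.0, -138.0, 218.0], [98.0, -101.0, 220.0], [106.0, -62.0, 221.0]]
226 115 [[97.0, -112.0, 223.0], [97.0, -99.0, 226.0], [98.0, -88.0, 229.0]]
232 122 [[97.0, -112.0, 229.0], [98.0, -100.0, 232.0], [98.0, -88.0, 235.0]]
238 123 [[98.0, -112.0, 235.0], [98.0, -101.0, 238.0], [99.0, -88.0, 241.0]]
244 230 [[98.0, -112.0, 241.0], [99.0, -99.0, 246.0], [106.0, -87.0, 247.0]]
250 311 [[99.0, -112.0, 247.0], [102.0, -101.0, 248.0], [106.0, -89.0, 249.0]]
[0.06, -0.06, 6.99, -0.18]
```

View pics/l1.png

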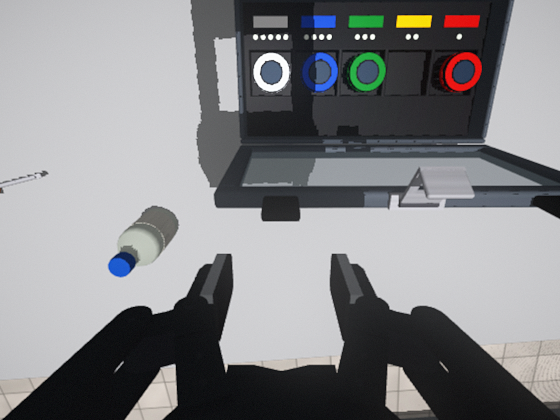

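The view shows white, blue, green and red seated in their own pockets, with the yellow one empty. The lid's right lip is at (281,208) and the hasp is still swung up at (440,185).

```bash
python3 - <<'E'
from h import *
print(go([*cw(.102,-.1),.244],174.8))
a=np.radians(2.2+np.linspace(94.1,0,31))
A=np.c_[-18.21*np.cos(a),18.21*np.sin(a)]
for i,j in((0,17),(17,30)):
    print([[2,round(float(A[i,0]-A[k,0]),2),0,round(float(A[i,1]-A[k,1]),2),0] for k in range(i+1,j+1)])
E
```

```text
[0.96, -0.06, 6.6, -0.18]
[[2, 0.99, 0, -0.08, 0], [2, 1.99, 0, -0.11, 0], [2, 2.99, 0, -0.08, 0], [2, 3.98, 0, -0.0, 0], [2, 4.97, 0, 0.13, 0], [2, 5.95, 0, 0.32, 0], [2, 6.91, 0, 0.57, 0], [2, 7.86, 0, 0.86, 0], [2, 8.8, 0, 1.21, 0], [2, 9.71, 0, 1.61, 0], [2, 10.6, 0, 2.05, 0], [2, 11.47, 0, 2.55, 0], [2, 12.31, 0, 3.09, 0], [2, 13.11, 0, 3.68, 0], [2, 13.89, 0, 4.3, 0], [2, 14.62, 0, 4.98, 0], [2, 15.32, 0, 5.69, 0]]
[[2, 0.66, 0, 0.75, 0], [2, 1.28, 0, 1.53, 0], [2, 1.85, 0, 2.35, 0], [2, 2.38, 0, 3.19, 0], [2, 2.86, 0, 4.06, 0], [2, 3.29, 0, 4.96, 0], [2, 3.68, 0, 5.88, 0], [2, 4.01, 0, 6.82, 0], [2, 4.29, 0, 7.78, 0], [2, 4.51, 0, 8.75, 0], [2, 4.69, 0, 9.73, 0], [2, 4.81, 0, 10.72, 0], [2, 4.87, 0, 11.71, 0]]
```

Request:
play_rows(commands=[[[5,0.95,0,0,0],[5,0.95,0,3,0],[5,0.95,0,5,0],[5,0.95,0,6.2,0],[5,0.95,0,6.6,0],[5,0.95,0,6.6,0],[2,0.95,0,6.6,0],[2,0.95,0,6.6,0],[2,0.95,0,6.6,0],[2,0.95,0,6.6,0],[2,0.95,0,6.6,0],[2,0.95,0,6.6,0]]])

```text
time_s: 35.13
position: [0.6778, 0.0301, 0.246]
tool_rot: [3.141, 0.002, 3.051]
force: [1.1, 2.9, 6.0]
grip_width: 0.0252
```

Request:
play_rows(commands=[[[2,0.99,0,-0.08,0],[2,1.99,0,-0.11,0],[2,2.99,0,-0.08,0],[2,3.98,0,0,0],[2,4.97,0,0.13,0],[2,5.95,0,0.32,0],[2,6.91,0,0.57,0],[2,7.86,0,0.86,0],[2,8.8,0,1.21,0],[2,9.71,0,1.61,0],[2,10.6,0,2.05,0],[2,11.47,0,2.55,0],[2,12.31,0,3.09,0],[2,13.11,0,3.68,0],[2,13.89,0,4.3,0],[2,14.62,0,4.98,0],[2,15.32,0,5.69,0]]])

```text
time_s: 36.55
position: [0.5245, 0.0441, 0.189]
tool_rot: [3.141, 0.002, 3.051]
force: [-4.7, 3.3, 8.7]
grip_width: 0.0248
```

Request:
play_rows(commands=[[[2,0.66,0,0.75,0],[2,1.28,0,1.53,0],[2,1.85,0,2.35,0],[2,2.38,0,3.19,0],[2,2.86,0,4.06,0],[2,3.29,0,4.96,0],[2,3.68,0,5.88,0],[2,4.01,0,6.82,0],[2,4.29,0,7.78,0],[2,4.51,0,8.75,0],[2,4.65,0,9.5,0]]])

```text
time_s: 37.47
position: [0.4776, 0.0483, 0.0924]
tool_rot: [3.141, -0.001, 3.051]
force: [-7.6, 4.1, 4.0]
grip_width: 0.0247
```

Request:
play_rows(commands=[[[2,0.1,0,0.8,0],[2,0.2,0,1.6,0],[2,0.2,0,2.1,0],[2,0.2,0,2.5,0],[2,0.2,0,2.8,0],[2,0.2,0,2.8,0],[2,0.2,0,2.8,0]]])

```text
time_s: 38.05
position: [0.4754, 0.0485, 0.0643]
tool_rot: [3.141, -0.003, 3.051]
force: [-10.1, 3.5, -1.4]
grip_width: 0.0252
```

Request:
play_rows(commands=[[[5,0,0,0,0],[5,0,0,0,0],[5,0,0,0,0],[5,0,0,-4,0],[5,0,0,-8,0],[5,2,5,-12,0],[5,3,10,-13.5,0],[5,3,10,-13.5,0],[5,3,10,-13.5,0]]])

```text
time_s: 38.8
position: [0.4557, 0.1547, 0.2031]
tool_rot: [3.139, 0.005, 3.054]
force: [1.6, -0.2, 0.7]
grip_width: 0.0502
```

```bash
python3 - <<'E'
from cell import *
from h import *
c=camera("wrist");cv2.imwrite("pics/c1.png",c["color"][:,:,::-1]);Q=case(cloud(c));s=sense();print(s["position"])
for n,sg in(("L",1),("R",-1),("H",0)):
    m=(abs(Q[...,1]-sg*.1)<.012)&(Q[...,0]<-.06)&(Q[...,2]>.05)&(Q[...,2]<.15);p=Q[m]*1000
    for a in range(-126,-60,6):
        q=p[abs(p[:,0]-a)<3]
        if len(q):print(n,a,len(q),np.median(q,0).round(1))
E
```

```text
[0.45572712 0.15267025 0.20141685]
L -108 184 [-108.3   99.7   69.4]
L -102 158 [-101.9   99.7   69.9]
L -96 154 [-96.1  99.9  69.9]
L -90 158 [-90.   99.7  69.8]
L -84 171 [-83.1  99.2  69.7]
L -78 166 [-78.6 100.   72.5]
L -72 148 [-72.   99.7  72.6]
L -66 63 [-67.3 100.2  71.4]
R -108 194 [-108.6 -100.    69.5]
R -102 162 [-102.2  -99.6   70.1]
R -96 156 [-96.1 -99.9  70. ]
R -90 153 [ -90. -100.   70.]
R -84 182 [-83.6 -99.3  70.2]
R -78 160 [-78.4 -99.5  72.7]
R -72 146 [ -72.2 -100.2   72.8]
R -66 73 [-67.2 -99.9  71.9]
H -102 17 [-99.6   8.7  50.8]
H -96 177 [-95.4   0.   56.8]
H -90 246 [-90.    0.1  64.6]
H -84 184 [-84.7   0.1  71.5]
H -78 163 [-78.3  -0.8  72.6]
H -72 142 [-71.9   0.2  72.7]
H -66 65 [-67.3   0.2  71.7]
```

View pics/c1.png

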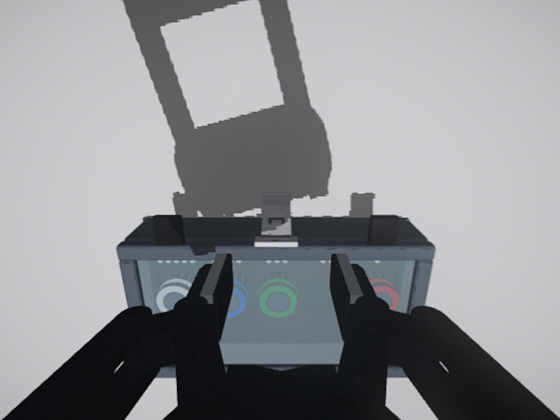

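The lid is about 2 mm short of shut. The hasp at (277,220) has drifted down to about 35° and seems to rest on the catch. I'll swing it up again and then press the lid. First I'll locate the tab.

```bash
python3 - <<'E'
from cell import *
from h import *
c=camera("wrist");Q=case(cloud(c))
m=(abs(Q[...,1])<.016)&(Q[...,0]<-.086)&(Q[...,0]>-.15)&(Q[...,2]>.012)&(Q[...,2]<.072);p=Q[m]*1000
for a in range(-138,-84,4):
    q=p[abs(p[:,0]-a)<2]
    if len(q)>5:print(a,len(q),np.percentile(q[:,2],[10,50,90]).round(1),np.percentile(q[:,1],[2,98]).round(1))
E
```

```text
-126 85 [46.1 46.9 48.2] [-13.1  13. ]
-122 89 [44.6 46.  47.3] [-13.8  13. ]
-118 84 [41.7 43.2 44.5] [-13.4  13.2]
-114 84 [39.  40.1 41.6] [-13.2  13.4]
-110 101 [36.9 38.2 39.3] [-13.4  13.5]
-106 124 [38.7 40.7 43.8] [-13.2  13.5]
-102 76 [44.9 47.4 49.8] [-14.   13.4]
-98 104 [50.7 53.9 56.1] [-13.7  13.2]
-94 216 [42.  58.  61.1] [-13.3  13. ]
-90 216 [61.9 65.  68.4] [-13.2  13.7]
-86 76 [67.8 69.  70.3] [-15.6  14.7]
```

```bash
python3 -c "
from h import *
print(go([*cw(-.119,0),.046],174.8))"
```

```text
[-1.03, -0.08, 15.43, 0.14]
```

Request:
play_rows(commands=[[[5,-1,0,3,0],[5,-1,0,6,0],[5,-1,0,9,0],[5,-1,0,12,0],[5,-1,0,14,0],[5,-1,0,15,0],[5,-1,0,15.4,0],[5,-1,0,15.4,0],[2,-1,0,15.4,0],[2,-1,0,15.4,0],[2,-1,0,15.4,0],[2,-1,0,15.4,0],[2,-1,0,15.4,0],[2,-1,0,15.4,0]]])

```text
time_s: 40.07
position: [0.466, 0.1496, 0.046]
tool_rot: [3.141, 0.001, 3.051]
force: [3.9, 2.9, 0.4]
grip_width: 0.0267
```

Request:
play_rows(commands=[[[2,0.16,0,-0.25,0],[2,0.32,0,-0.51,0],[2,0.55,0,-1.03,0],[2,0.71,0,-1.59,0],[2,0.79,0,-2.15,0],[2,0.79,0,-2.73,0],[2,0.71,0,-3.29,0],[2,0.55,0,-3.85,0],[2,0.38,0,-4.24,0],[2,0.25,0,-4.5,0],[2,0.25,0,-4.5,0],[2,0.25,0,-4.5,0]]])

```text
time_s: 41.07
position: [0.4625, 0.1499, 0.0906]
tool_rot: [-3.142, -0.002, 3.051]
force: [-4.7, 3.8, -0.1]
grip_width: 0.0266
```

Request:
play_rows(commands=[[[5,0,0,0,0],[5,0,0,0,0],[5,0,0,0,0],[5,0,0,-3,0],[5,0,0,-6,0],[5,0,0,-9,0],[5,2,0,-11,0],[5,2,0,-11,0]]])

```text
time_s: 41.73
position: [0.4428, 0.1519, 0.2049]
tool_rot: [3.14, 0.005, 3.051]
force: [0.0, -0.1, 1.4]
grip_width: 0.0502
```

```bash
cat >> h.py <<'E'
def front(c):
    Q=case(cloud(c))
    for n,sg in(("L",1),("R",-1),("H",0)):
        m=(abs(Q[...,1]-sg*.1)<.012)&(Q[...,0]<-.07)&(Q[...,0]>-.15)&(Q[...,2]>.012)&(Q[...,2]<.15);p=Q[m]*1000;o=[]
        for a in range(-138,-72,6):
            q=p[abs(p[:,0]-a)<3]
            if len(q)>5:o.append((a,float(np.median(q[:,2]).round(1))))
        print(n,o)
E
python3 - <<'E'
from cell import *
from h import *
front(camera("wrist"));s=sense();print(s["time_s"],s["position"],go([*cw(-.100,-.1),.10],174.8))
E
```

```text
L [(-108, 100.9), (-102, 104.8), (-96, 104.2), (-90, 103.0), (-84, 43.5), (-78, 100.5)]
R [(-108, 101.0), (-102, 104.9), (-96, 104.4), (-90, 103.3), (-84, 43.7), (-78, 100.7)]
H [(-126, 91.4), (-120, 87.3), (-114, 78.8), (-108, 79.5), (-102, 85.1), (-96, 90.1), (-90, 93.3), (-84, 95.7), (-78, 102.2)]
41.7833 [0.44320824 0.15172856 0.20273841] [-4.16, -10.02, 10.28, 0.03]
```

Pinching the tab hard drags the lid up with it: the lid is at about 11° and the hasp about 43° from it. At that angle the hasp clears the stud when the lid comes down. So I'll press the lid shut from above with closed fingertips on the lip, then push the hasp home.

```bash
python3 -c "
from h import *
print(go([*cw(-.097,-.1),.13],174.8))"
```

```text
[-4.47, -10.01, 7.28, 0.03]
```

Request:
play_rows(commands=[[[2,-2,-4,0,0],[0,-4.5,-8,0,0],[0,-4.5,-10,0,0],[0,-4.5,-10,3,0],[0,-4.5,-10,6,0],[0,-4.5,-10,7.3,0],[0,-4.5,-10,8,0],[0,-4.5,-10,8.7,0],[0,-4.4,-10,9.4,0],[0,-4.3,-10,10.1,0],[0,-4.3,-10,10.8,0],[0,-4.2,-10,11.4,0],[0,-4.2,-10,11.4,0]]])

```text
time_s: 42.87
position: [0.4754, 0.0483, 0.0856]
tool_rot: [-3.141, -0.001, 3.051]
force: [0.1, -0.2, -0.5]
grip_width: 0.0
```

Request:
play_rows(commands=[[[0,0,0,0.2,0],[0,0,0,0.4,0],[0,0,0,0.5,0],[0,0,0,0.5,0]]])

```text
time_s: 43.2
position: [0.476, 0.0482, 0.0816]
tool_rot: [-3.142, 0.0, 3.051]
force: [-0.3, -0.4, 0.2]
grip_width: 0.0001
```

Request:
play_rows(commands=[[[0,0,0,0.1,0],[0,0,0,0.2,0],[0,0,0,0.2,0]]])

```text
time_s: 43.45
position: [0.4762, 0.0481, 0.0812]
tool_rot: [-3.141, 0.001, 3.051]
force: [-12.0, -0.1, 26.5]
grip_width: 0.0002
```

Request:
play_rows(commands=[[[0,0,0,-3,0],[0,1,3,-7,0],[0,2,6,-11,0],[0,2,10,-12,0],[0,2,10,-12,0],[0,2,10,-12,0]]])

```text
time_s: 43.95
position: [0.4655, 0.1522, 0.202]
tool_rot: [3.14, 0.003, 3.054]
force: [-0.2, -0.3, -0.8]
grip_width: -0.0001
```

```bash
python3 - <<'E'
from cell import *
from h import *
c=camera("wrist");front(c);s=sense();print(s["time_s"],s["position"],go([*cw(-.15,0),.06],174.8))
cv2.imwrite("pics/c2.png",c["color"][:,:,::-1])
E
```

```text
L [(-108, 67.2), (-102, 67.6), (-96, 67.7), (-90, 67.8), (-84, 67.1), (-78, 70.5)]
R [(-108, 67.3), (-102, 68.0), (-96, 67.9), (-90, 67.9), (-84, 67.3), (-78, 70.8)]
H [(-126, 49.2), (-120, 44.5), (-114, 39.5), (-108, 41.6), (-102, 48.8), (-96, 56.3), (-90, 62.9), (-84, 69.7), (-78, 70.6)]
44.0 [0.46519686 0.15079701 0.20049476] [3.02, -0.11, 14.04, 0.14]
```

View pics/c2.png

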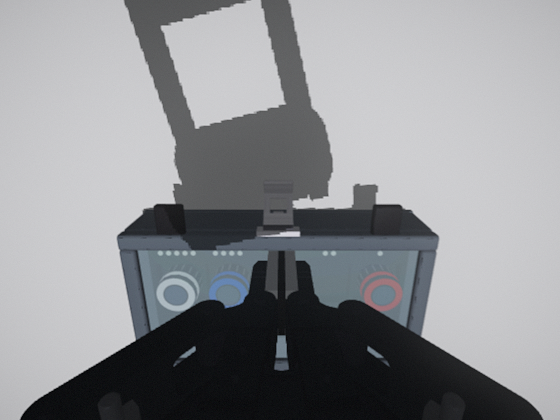

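The lid is fully shut (lip tops at 67.7 mm, nominal 67.5) and the hasp at (278,200) is about 40° out. I'll come down in front of it and push the tab toward the case.

Request:
play_rows(commands=[[[0,3.5,0,0,0],[0,3.5,0,4,0],[0,3.5,0,8,0],[0,3.5,0,12,0],[0,3.5,0,15,0],[0,3.5,0,16.6,0],[0,3.5,0,16.6,0],[0,3,0,16.6,0],[0,2.5,0,16.6,0],[0,2,0,16.6,0],[0,1.5,0,16.6,0],[0,1.2,0,16.6,0],[0,0.9,0,16.6,0],[0,0.7,0,16.6,0],[0,0.7,0,16.6,0],[0,0.7,0,16.6,0]]])

```text
time_s: 45.33
position: [0.4586, 0.1502, 0.0341]
tool_rot: [3.142, 0.001, 3.051]
force: [-1.4, -0.2, 0.6]
grip_width: -0.0
```

Request:
play_rows(commands=[[[0,-0.15,0,0,0],[0,-0.3,0,0,0],[0,-0.4,0,0,0],[0,-0.4,0,0,0]]])

```text
time_s: 45.67
position: [0.4598, 0.15, 0.0332]
tool_rot: [-3.141, -0.005, 3.051]
force: [-22.0, 2.0, 8.6]
grip_width: 0.0001
```

Request:
play_rows(commands=[[[0,-0.1,0,0,0],[0,-0.2,0,0,0],[0,-0.2,0,0,0]]])

```text
time_s: 45.92
position: [0.4602, 0.1499, 0.0328]
tool_rot: [-3.141, -0.009, 3.051]
force: [-36.4, 3.5, 15.3]
grip_width: 0.0001
```

Request:
play_rows(commands=[[[0,2,0,0,0],[0,3,0,-3,0],[0,3,0,-7,0],[0,3,0,-11,0],[0,1,0,-15,0],[0,-1,0,-16.7,0],[0,-1,0,-16.7,0],[0,-1,0,-16.7,0]]])

```text
time_s: 46.58
position: [0.4751, 0.1487, 0.2016]
tool_rot: [3.141, 0.003, 3.051]
force: [-0.5, 0.0, -0.4]
grip_width: -0.0002
```

```bash
python3 - <<'E'
from cell import *
from h import *
c=camera("wrist");front(c);s=sense();print(s["time_s"],s["position"])
cv2.imwrite("pics/c3.png",cv2.resize(c["color"][170:270,200:360,::-1],None,fx=4,fy=4,interpolation=cv2.INTER_CUBIC))
E
```

```text
L [(-108, 83.4), (-102, 83.9), (-96, 83.4), (-90, 83.0), (-84, 50.6), (-78, 84.0)]
R [(-108, 83.5), (-102, 84.2), (-96, 83.6), (-90, 83.2), (-84, 52.0), (-78, 84.1)]
H [(-114, 47.8), (-108, 46.7), (-102, 45.3), (-96, 46.4), (-90, 70.2), (-84, 81.8), (-78, 84.5)]
46.6333 [0.47400652 0.14870594 0.20037867]
```

View pics/c3.png

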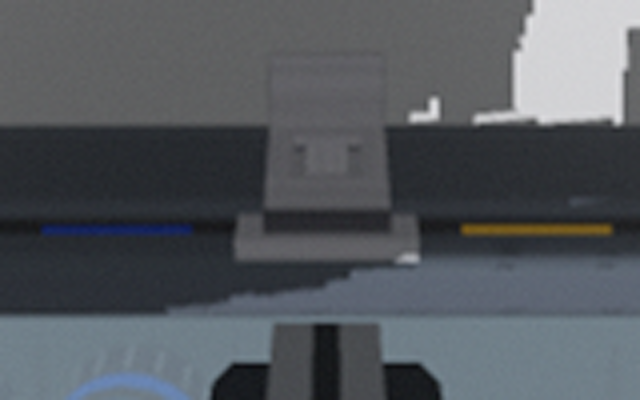

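The push made things worse: the tab stuck to the fingertip, so the lid rose about 5° instead (tab top now at 46 mm). I'll swing the hasp out again, press the lid down, then push the tab inwards and downwards along its arc.

```bash
python3 -c "
from h import *
print(go([*cw(-.107,0),.049],174.8))"
```

```text
[-0.4, 0.02, 15.14, -0.0]
```

Request:
play_rows(commands=[[[5,-0.4,0,0,0],[5,-0.4,0,4,0],[5,-0.4,0,8,0],[5,-0.4,0,11,0],[5,-0.4,0,13.5,0],[5,-0.4,0,15.1,0],[5,-0.4,0,15.1,0],[2,-0.4,0,15.1,0],[2,-0.4,0,15.1,0],[2,-0.4,0,15.1,0],[2,-0.4,0,15.1,0],[2,-0.4,0,15.1,0],[2,-0.4,0,15.1,0]]], grip_force=20)

```text
time_s: 47.72
position: [0.4783, 0.1486, 0.0503]
tool_rot: [3.141, 0.001, 3.051]
force: [-1.0, 2.5, 2.5]
grip_width: 0.0271
```

Request:
play_rows(commands=[[[2,0.4,0,-0.2,0],[2,0.8,0,-0.5,0],[2,1.15,0,-0.8,0],[2,1.5,0,-1.2,0],[2,1.75,0,-1.6,0],[2,1.9,0,-2.1,0],[2,1.95,0,-2.5,0],[2,1.95,0,-2.5,0],[5,1.95,0,-2.5,0],[5,1.95,0,-2.5,0],[5,1.95,0,-2.5,0],[5,1.95,0,-5,0],[5,1.95,0,-8,0],[5,1.95,0,-12,0],[5,1.95,0,-14,0],[5,1.95,0,-14,0]]])

```text
time_s: 49.05
position: [0.4602, 0.1503, 0.1942]
tool_rot: [3.14, 0.006, 3.051]
force: [0.6, -0.7, 0.2]
grip_width: 0.0502
```

```bash
python3 - <<'E'
from cell import *
from h import *
front(camera("wrist"));s=sense();print(s["time_s"],s["position"],go([*cw(-.097,-.1),.13],174.8))
E
```

```text
L [(-108, 85.8), (-102, 86.5), (-96, 85.8), (-90, 85.2), (-84, 45.7), (-78, 86.1)]
R [(-108, 85.6), (-102, 86.6), (-96, 86.1), (-90, 85.4), (-84, 45.4), (-78, 86.1)]
H [(-132, 74.9), (-126, 75.3), (-120, 67.2), (-114, 62.2), (-108, 66.3), (-102, 71.0), (-96, 75.1), (-90, 79.2), (-84, 84.0), (-78, 86.7)]
49.1 [0.45948011 0.15017638 0.1916223 ] [-2.84, -10.0, 6.17, 0.0]
```

Request:
play_rows(commands=[[[2,-1.5,-5,0,0],[0,-2.8,-9,0,0],[0,-2.8,-10,0,0],[0,-2.8,-10,3,0],[0,-2.8,-10,6,0],[0,-2.8,-10,8,0],[0,-2.8,-10,9,0],[0,-2.7,-10,9.7,0],[0,-2.7,-10,10.3,0],[0,-2.7,-10,10.8,0],[0,-2.7,-10,11.1,0],[0,-2.7,-10,11.1,0],[0,-2.7,-10,11.1,0]]])

```text
time_s: 50.18
position: [0.4769, 0.0482, 0.0811]
tool_rot: [-3.141, 0.002, 3.051]
force: [-15.4, 0.5, 36.1]
grip_width: -0.0001
```

Request:
play_rows(commands=[[[0,0,0,-3,0],[0,1,3,-7,0],[0,2,6,-11,0],[0,2,10,-12,0],[0,2,10,-12,0],[0,2,10,-12,0]]])

```text
time_s: 50.68
position: [0.4662, 0.1524, 0.2015]
tool_rot: [3.14, 0.005, 3.054]
force: [0.4, -0.9, -0.5]
grip_width: -0.0002
```

```bash
python3 - <<'E'
from cell import *
from h import *
c=camera("wrist");front(c);s=sense();print(s["time_s"],s["position"],go([*cw(-.145,0),.06],174.8))
Q=case(cloud(c));m=(abs(Q[...,1])<.012)&(Q[...,0]<-.1)&(Q[...,2]>.03)&(Q[...,0]>-.15);print((np.percentile(Q[m],[.5,2,98],axis=0)*1000).round(1).tolist())
E
```

```text
L [(-108, 67.1), (-102, 67.8), (-96, 67.7), (-90, 67.7), (-84, 67.3), (-78, 70.6)]
R [(-108, 67.4), (-102, 68.0), (-96, 68.0), (-90, 67.9), (-84, 67.3), (-78, 70.7)]
H [(-132, 53.8), (-126, 53.1), (-120, 46.1), (-114, 42.5), (-108, 47.5), (-102, 53.2), (-96, 57.8), (-90, 63.9), (-84, 69.7), (-78, 70.6)]
50.7333 [0.46590804 0.150908   0.20004027] [2.61, -0.13, 14.0, 0.16]
[[-140.0, -11.9, 42.2], [-139.4, -11.4, 47.5], [-111.5, 11.5, 282.3]]
```

Lid shut again, hasp about 47° out. I'll push the tab down from above along its arc, since a downward push cannot lift the lid.

Request:
play_rows(commands=[[[0,0.7,-0.1,3,0],[0,0.7,-0.1,7,0],[0,0.7,-0.1,10,0],[0,0.7,-0.1,12,0],[0,0.7,-0.1,13.1,0],[0,0.55,-0.1,13.6,0],[0,0.4,-0.1,14,0],[0,0.2,-0.1,14.4,0],[0,0,-0.1,14.7,0],[0,-0.25,-0.1,15,0],[0,-0.5,-0.1,15.3,0],[0,-0.75,-0.1,15.5,0],[0,-1,-0.1,15.7,0],[0,-1.2,-0.1,15.8,0],[0,-1.3,-0.1,15.9,0],[0,-1.3,-0.1,15.9,0]]])

```text
time_s: 52.07
position: [0.4796, 0.1473, 0.0406]
tool_rot: [3.141, 0.002, 3.051]
force: [0.0, -1.4, 15.5]
grip_width: -0.0
```

Request:
play_rows(commands=[[[0,0,0,-2,0],[0,0,0,-5,0],[0,0,0,-9,0],[0,2,0,-13,0],[0,3,0,-16,0],[0,3,0,-16,0],[0,3,0,-16,0]]])

```text
time_s: 52.65
position: [0.4489, 0.1503, 0.2015]
tool_rot: [3.141, 0.004, 3.051]
force: [-0.5, 0.3, -1.4]
grip_width: -0.0002
```

```bash
python3 - <<'E'
from cell import *
from h import *
c=camera("wrist");front(c);s=sense();print(s["time_s"],s["position"],s["force"])
cv2.imwrite("pics/c4.png",cv2.resize(c["color"][150:290,140:420,::-1],None,fx=2.8,fy=2.8,interpolation=cv2.INTER_CUBIC))
E
```

```text
L [(-108, 67.2), (-102, 67.8), (-96, 67.7), (-90, 67.7), (-84, 67.1), (-78, 70.5)]
R [(-108, 67.4), (-102, 68.0), (-96, 67.9), (-90, 68.0), (-84, 67.2), (-78, 70.8)]
H [(-108, 27.2), (-102, 27.5), (-96, 27.6), (-90, 50.0), (-84, 67.6)]
52.7 [0.44862229 0.15016112 0.19982156] [-0.56453084  0.50335148 -0.37265412]
```

View pics/c4.png

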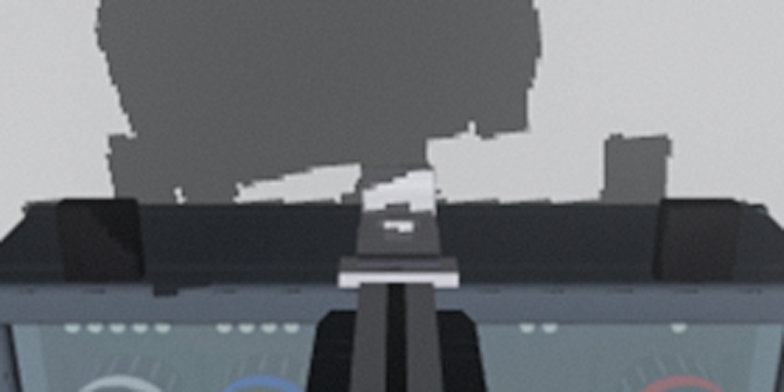

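The hasp is down: the tab is level at 27.3 mm with the stud showing through the window (398,227), and the lid is shut. I'll draw the arm clear, check everything once more, and hand in.

Request:
play_rows(commands=[[[2,5,8,-6,0],[2,8,16,-8,0],[2,8,24,-8,0],[2,8,28,-8,0],[2,8,28,-8,0],[2,8,28,-8,0]]])

```text
time_s: 53.2
position: [0.3994, 0.3821, 0.268]
tool_rot: [-3.14, -0.002, 3.051]
force: [0.9, -0.6, -0.5]
grip_width: 0.0198
```

```bash
python3 - <<'E'
from cell import *
from h import *
t=camera("top");cv2.imwrite("pics/end.png",t["color"][:,:,::-1])
s=sense();print(s["time_s"],s["position"],s["qvel"].round(3))
a=dict(np.load("top.npz"));d=(np.abs(t["z_map"]-a["z_map"])>.012).astype(np.uint8)
n,l,st,ce=cv2.connectedComponentsWithStats(cv2.morphologyEx(d,cv2.MORPH_OPEN,np.ones((3,3))));print([(st[i,:5].tolist()) for i in range(1,n) if st[i,4]>25])
E
```

```text
53.25 [0.39851459 0.38772207 0.26872062] [-0.091 -0.042  0.065 -0.008 -0.041 -0.143]
[[383, 180, 17, 16, 220], [0, 217, 207, 203, 26528], [394, 220, 18, 16, 230], [436, 220, 19, 16, 248], [355, 227, 17, 16, 219], [289, 382, 45, 34, 1018], [326, 385, 17, 13, 106], [349, 401, 13, 16, 82]]
```

View pics/end.png

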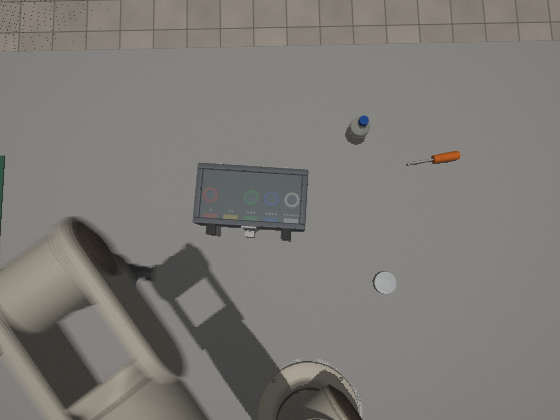

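The case is shut with the red, green, blue and white rings visible in their pockets. The bottle, screwdriver and tin are where they were at the start, and no lens is left on the bench.

```bash
python3 -c "
from cell import *
print(close_job())"
```

```text
the job is handed in; nothing more can be done
None
```

The job is done and handed in at about 53 s. Lenses 1, 3, 4 and 5 went into their own pockets in that order. Lens 2 was not on the bench, so its pocket stays empty.

**Seating:** after each release the lens top read about 45 mm, which matches sitting on the pocket floor. All four were within 2 mm of their pocket centres. The final top view shows their rings under the lid.

**Lid and hasp:** the lips read 67–68 mm, which is fully shut. The tab lies level at about 27 mm with the stud showing in the window, so the hasp is home.

**What went wrong on the way:**
- Pinching the tab pulled the lid up along with the hasp, both when opening and later.
- The first attempt at closing the hasp, a sideways push at up to 36 N, jacked the lid up about 5° because the tab stuck to the fingertip.
- I swung the hasp out again, pressed the lid shut (also about 36 N) and pushed the tab down from above. The final readings were taken after that.

**Bystanders:** the bottle, screwdriver and tin are unchanged in the top view. The tape dispenser was hidden by the arm in the last picture. The arm passed well above it and never came near it, but I did not see it at the end.

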